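Set out the dispensing tray and stamp at a clinic desk

TASK

Set out the desk for the morning's dispensing: put the large white carton in the middle of the metal tray with its long side along the tray's long side, and the small white carton squarely on the middle of its top, long sides parallel. On the tray, stand the pill bottle to the left of the large carton and lay the tape roll flat to its right (left and right as the robot sees them), each level with the middle of the large carton's end and about 2 cm clear of it. Stand the hand stamp upright in the middle of the ink pad, long sides parallel, and leave the sanitiser bottle and the stapler where they are.

Things in the scene. Friction and masses are not known exactly. Their poses are not given: they have to be found in the camera images.
- large_carton: Larger of two closed white card boxes with a pale blue-grey band: 60 (x) by 84 (y) by 40 high mm, about 150 g, loose, starting flat on the desk. Origin: centre of its underside. z up.
- small_carton: Smaller white card box of the same look: 42 (x) by 56 (y) by 30 high mm, about 60 g, loose, flat on the desk. Origin: centre of its underside. z up.
- pill_bottle: Upright round amber pill bottle with a white cap and a paper label, 40 mm in diameter, 85 mm tall, about 80 g, loose. Origin: centre of its underside. z up.
- tape_roll: Roll of tan tape lying flat: a ring 50 mm outside and 34 mm inside diameter, 24 mm high, about 50 g, loose. Origin: centre of its underside, on its axis. z up.
- stamp: Wooden hand stamp standing on its printing face: rectangular foot 28 (x) by 54 (y) by 18 mm high, with a round upright handle in the middle, 22 mm in diameter from 26 to 66 mm above the underside, then a slightly thicker knob (26 mm) up to 83 mm; about 70 g, loose. Origin: centre of its underside. z up.
- tray: Shallow metal tray fixed to the desk: 156 (x) by 260 (y) mm outside, floor 4 mm thick, with a rim 4 mm thick whose top is 8 mm above the desk (inside 148 by 252 mm). Turned at most 0.2 rad, so its y axis (long side) points roughly to the robot's left and its x axis away from the robot. Origin: centre of its underside, on the desk. It is on the left or on the right of the ink pad.
- ink_pad: Ink pad fixed to the desk: a grey plastic case with a dark inked felt, 70 (x) by 100 (y) mm; the flat felt (58 by 88 mm) on top is 14 mm above the desk. Origin: centre of its underside, on the desk. y along its long side.
- sanitiser: Bystander, leave alone: white pump bottle, 60 mm in diameter, 163 mm tall with its pump, loose, standing at one side of the work. Origin: centre of its underside.
- stapler: Bystander, leave alone: black desk stapler, 130 (x) by 36 (y) by 50 high mm, loose, at the other side of the work. Origin: centre of its underside.
There are look-alikes about, which are no part of the job. Several things have the shape of the ink_pad; the one meant has the colours described above. Of the things that look like the tape_roll, take the one that is farthest to the robot's right at the start.

How it is judged:
At the end, for the whole second after the job is handed in: Large carton on tray centre (12 mm, 0.15 rad); small one on its top centre (10 mm, 0.17 rad); bottle left (centres 67-97 mm apart) and tape right (72-102 mm) on the tray, within 15 mm of the carton's long centre line; stamp on pad centre (12 mm, 0.2 rad); all upright (0.1 rad), at rest (x of large_carton in the frame of tray between -0.012 and 0.012 m and y of large_carton in the frame of tray between -0.012 and 0.012 m and z of each of large_carton, pill_bottle, tape_roll in the frame of tray below 0.01 m and angle between the y axis of large_carton and the y axis of tray, either way round below 0.15 rad and horizontal distance between small_carton and large_carton below 0.01 m and z of small_carton in the frame of large_carton between 0.035 and 0.046 m and angle between the y axis of small_carton and the y axis of large_carton, either way round below 0.17 rad and horizontal distance between pill_bottle and large_carton between 0.067 and 0.097 m and x of pill_bottle in the frame of large_carton between -0.015 and 0.015 m and y of pill_bottle in the frame of tray above 0.03 m and horizontal distance between tape_roll and large_carton between 0.072 and 0.102 m and x of tape_roll in the frame of large_carton between -0.015 and 0.015 m and y of tape_roll in the frame of tray below -0.03 m and horizontal distance between stamp and ink_pad below 0.012 m and z of stamp in the frame of ink_pad between 0.009 and 0.019 m and angle between the y axis of stamp and the y axis of ink_pad, either way round below 0.2 rad and angle between each of large_carton, small_carton, pill_bottle, tape_roll, stamp's own z axis and vertical below 0.1 rad and linear speed of each of large_carton, small_carton, pill_bottle, tape_roll, stamp below 0.02 m/s); the robot touches nothing.
It fails at once if the sanitiser was moved more than 20 mm (distance of sanitiser from where it was at the start of the episode above 0.02 m).
It fails at once if the stapler was moved more than 20 mm (distance of stapler from where it was at the start of the episode above 0.02 m).
It also fails if it takes over 133 s, if anything falls off the work surface, if the arm or the gripper's body presses on something with over 40 N, if the wrist force passes 120 N, or if a joint passes its speed limit or range.

ROBOT

A 6-joint arm with a two-finger parallel gripper is mounted at the origin on the work surface. World frame = base frame: x ahead of the robot, y to its left, z up, the work surface at z = 0. Lengths are in m, angles in rad, forces in N, time in s.
With the tool pointing down it reaches from about 0.225 to 0.875 m from the base axis. Payload 3.4 kg.
Tool frame: the origin (TCP) lies at the very end of the fingers, on their centre line; the grasp point (between the pads) lies behind it (manip.grasp_offset is the z of the grasp point in the tool frame, in m); z points along the fingers, y is the line along which they close (so a half turn about z gives the same grasp; the last joint's range is limited). The gripper opens to 85 mm and grips with 20 to 120 N. Pads are 22 mm wide; open, the fingers measure 114 mm over their backs; the gripper's body (76 mm by 85 mm) begins 54 mm behind the grasp point. The pads swing forward as they close: fully open they stand 13 mm farther back than shut.
Start: joints at [1.114, 0.276, 1.505, -0, 1.361, -0.121], TCP at [0.189, 0.543, 0.231] pointing down, gripper open.
Joint ranges: [-2.89, 2.89], [-0.75, 2.08], [0.22, 2.7], [-1.18, 4.32], [0.11, 2.71], [-2.7, 2.7]. Speed limits (rad/s): [2.57, 2.57, 3.14, 3.14, 3.14, 3.14].

INTERFACE

Orientations are given as a unit quaternion [w, x, y, z].
In Python, from rig import manip gives the robot as it stands.
- The arm moves only by the shell command python3 -m pendant 'ROWS' [FORCE]. ROWS is JSON, a list of rows, each an object of numbers: "dx", "dy", "dz": the shift along the tool's x, y, z in m; "rx", "ry", "rz": the turn, a rotation vector about the tool's x, y, z in degrees; "hand": the finger opening in m, from 0 to 0.0854. In form: [{"dx": .., "dy": .., "dz": .., "rx": .., "ry": .., "rz": .., "hand": ..}, ...]. A call has 1 to 12 rows; each row shifts and turns the commanded pose from where the row before left it, along the tool's axes as they then stand; what a row does not reach is not made up. A row lasts 1/12 s, in which the tool goes at most 41.7 mm and 7.16 degrees, less where a joint would pass 70% of its speed; a pose out of reach is approached as far as the arm can. A call is refused whole if a number of a shift passes 0.0417 or a number of a turn 7.16, either way. A call with a gripper value outside its range is refused whole. The fingers move at their own pace and stop on an object; FORCE is the grip in N (left out, the last holds). Time passes only in rows, so rows that do not move let the fingers close. It gives the time, the measured TCP pose, the force, the opening and the grip force at its end, in the units of the state.
- manip.get_state(): the state, without advancing time (a new reading comes with each control period).
- manip.get_image(name): name is "side" or "top" or "wrist"; returns a dict with "frame" (400x640x3 uint8, red, green, blue), "fx", "fy", "cx", "cy" (pixels), "position" and "attitude" of the camera in the world; the wrist camera has in their place "mount" (4x4, takes a point from camera to tool coordinates, whose origin is the TCP and whose axes are the flange's). Camera axes: x right, y up, looking along -z (the intrinsics and any distortion apply to the point x, -y, -z); pixel columns grow to the right and rows downward; lengths in m; the calibration is good to about 2 mm. A picture is of the moment at which its call begins: read the wrist's pose just before it. There is no depth.
- manip.sign_off(): hands the job in; it is judged then, once.
The state is a dict: "clock": time; "qpos": joint angles; "qd": joint speeds; "effort": joint torques, N m; "position": TCP position; "ee_rot": TCP orientation; "contact_force": force on the tool from outside, world axes, zero at the start; "moment": the same for the moment, N m; "width": finger opening in m; "gripper_force": force on a finger pad.
Only numpy, scipy, OpenCV 4.12 (cv2) and the standard library are available. Lean on these libraries where they do the work, as an engineer would, in place of code of your own. Each camera call takes 0.05 s, during which the arm holds its last target. There are 200 camera calls.

## Working session

There is one attempt and no reset: what is moved stays moved. The work goes in short steps, Python scripts to look and compute and a shell command to move; the robot and the scene stay as the last step left them, time stands still between calls to the robot, and variables do not carry over. Pictures are saved under pics/ and viewed, at most 14 in all, crops included, and the job is handed in when it is done.

```bash
ls; mkdir -p pics
python3 - <<'E'
from rig import manip
import cv2,json,numpy as np,pickle
print(manip.get_state()); print(manip.grasp_offset)
for n in("top","side","wrist"):
    s=manip.get_state();d=manip.get_image(n)
    cv2.imwrite(f"pics/{n}0.png",d["frame"][:,:,::-1]); f=d.pop("frame"); print(n,d)
    d["frame"]=f; d["state"]=s; pickle.dump(d,open(f"{n}0.pkl","wb"))
E
```

```text
pics
{'clock': 0.0, 'qpos': array([ 1.11398212e+00,  2.76593694e-01,  1.50611267e+00, -2.97061371e-05,
        1.36069910e+00, -1.20997701e-01]), 'qd': array([ 8.30281981e-04, -9.34834938e-04, -6.79663402e-05,  1.74527884e-04,
        7.68092735e-04,  4.45588464e-04]), 'effort': array([ 1.41999983e-03, -4.16780019e+01, -2.45799834e+01,  2.44985158e-04,
        1.11838154e-02, -2.05148922e-05]), 'position': array([0.18926873, 0.54240698, 0.23044861]), 'ee_rot': array([-2.44316619e-04,  1.67117251e-01,  9.85936612e-01, -8.72978661e-04]), 'contact_force': array([ 0.29317284, -0.02784936,  0.20515825]), 'moment': array([-0.03929759, -0.07077307,  0.00782108]), 'gripper_force': 0.0, 'width': 0.08558123352819352}
-0.0187
top {'fx': 412.73490001942014, 'fy': 412.73490001942014, 'cx': 313.89996645634864, 'cy': 204.24992290437336, 'position': array([0.31184547, 0.02985912, 1.17317418]), 'attitude': array([ 0.70933259,  0.03859434, -0.05256356, -0.701851  ])}
side {'fx': 466.56972390241367, 'fy': 466.56972390241367, 'cx': 323.3626078049642, 'cy': 199.97533885362523, 'position': array([0.33190522, 1.08374308, 1.003184  ]), 'attitude': array([-0.0477327 , -0.02090581,  0.40311985,  0.91366237])}
wrist {'fx': 329.40594346538796, 'fy': 329.40594346538796, 'cx': 324.33469330066345, 'cy': 206.7099299991365, 'mount': array([[-3.97967942e-04,  9.55262837e-01,  2.95757932e-01,
         7.50396231e-02],
       [ 9.99999856e-01,  4.86327736e-04, -2.25194056e-04,
        -3.52695207e-04],
       [-3.58954799e-04,  2.95757800e-01, -9.55262893e-01,
        -1.42686523e-01],
       [ 0.00000000e+00,  0.00000000e+00,  0.00000000e+00,
         1.00000000e+00]])}
```

View pics/top0.png

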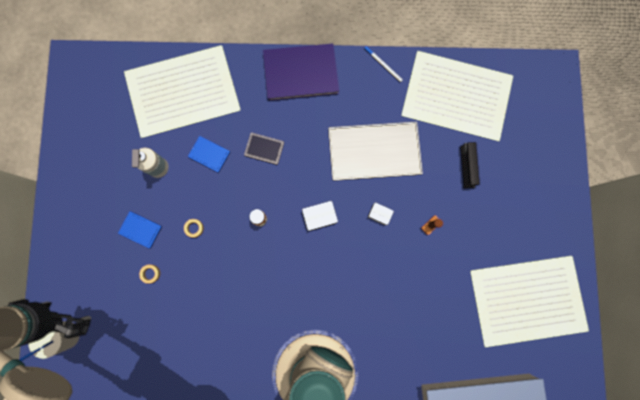

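View pics/side0.png

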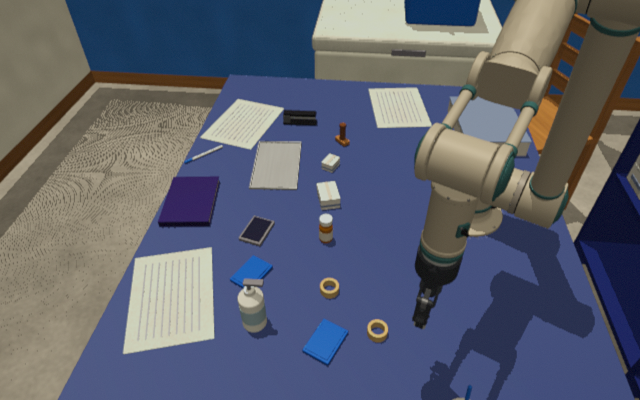

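The top view shows three things shaped like the ink pad. Those at (209,154) and (140,230) are plain blue, while the one at (264,148) has a grey case and dark felt, so it is the one. There are two tape rolls, at (193,228) and (149,274). The one at (193,228) is farther right, so I take that. I'll confirm both in an enlarged crop.

```bash
cat > geo.py <<'E'
import numpy as np,pickle,cv2
from scipy.spatial.transform import Rotation as R
def rot(q): return R.from_quat([q[1],q[2],q[3],q[0]]).as_matrix()
def cam(d):
    if "mount" in d:
        s=d["state"];T=np.eye(4);T[:3,:3]=rot(s["ee_rot"]);T[:3,3]=s["position"];M=T@d["mount"];return M[:3,:3],M[:3,3]
    return rot(d["attitude"]),np.array(d["position"])
def ray(d,u,v):
    A,p=cam(d);r=A@np.array([(u-d["cx"])/d["fx"],-(v-d["cy"])/d["fy"],-1]);return p,r
def plane(d,u,v,z):
    p,r=ray(d,u,v);return p+r*(z-p[2])/r[2]
def tri(a,ua,b,ub):
    p,r=ray(a,*ua);q,s=ray(b,*ub);t=np.linalg.lstsq(np.c_[r,-s],q-p,rcond=None)[0]
    return (p+r*t[0]+q+s*t[1])/2, np.linalg.norm(p+r*t[0]-q-s*t[1])
def proj(d,X):
    A,p=cam(d);c=A.T@(np.asarray(X)-p);return d["cx"]+d["fx"]*c[0]/-c[2], d["cy"]-d["fy"]*c[1]/-c[2]
def load(n): return pickle.load(open(n+".pkl","rb"))
def snap(n,tag):
    from rig import manip
    s=manip.get_state();d=manip.get_image(n);d["state"]=s;pickle.dump(d,open(tag+".pkl","wb"));cv2.imwrite(f"pics/{tag}.png",d["frame"][:,:,::-1]);return d
E
python3 - <<'E'
from geo import *
t=load("top0")
for n,u,v,z in[("tray",375,151,0),("pad",264,148,.01),("pill",258,217,.085),("large",320,216,.04),("small",381,214,.03),("stamp",433,223,.05),("tape",193,228,.02),("sanit",150,158,.1),("stapler",471,165,.05),("tape2",149,274,.02)]: print(n,plane(t,u,v,z).round(3))
f=t["frame"][120:250,180:450][:,:,::-1];cv2.imwrite("pics/c1.png",cv2.resize(f,None,fx=2.95,fy=2.95,interpolation=cv2.INTER_CUBIC))
E
```

```text
tray [ 0.623 -0.17   0.   ]
pad [0.625 0.153 0.01 ]
pill [0.417 0.156 0.085]
large [ 0.426 -0.009  0.04 ]
small [ 0.435 -0.18   0.03 ]
stamp [ 0.41  -0.319  0.05 ]
tape [0.391 0.343 0.02 ]
sanit [0.569 0.443 0.1  ]
stapler [ 0.574 -0.431  0.05 ]
tape2 [0.264 0.457 0.02 ]
```

View pics/c1.png

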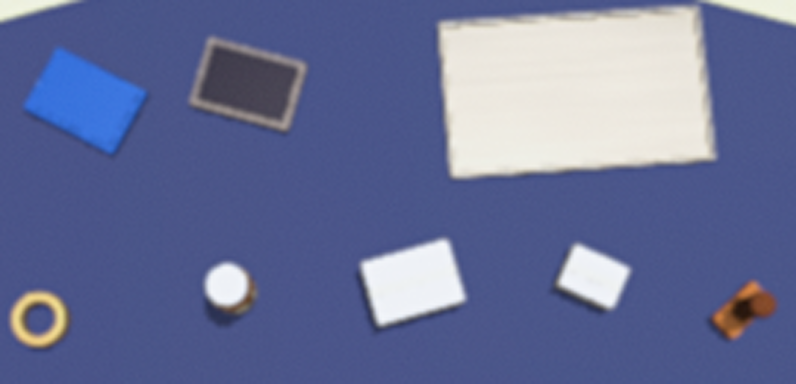

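The crop confirms it. The grey-framed dark pad is at crop (248,84) and the blue one at (85,100). The tape roll to use is at crop (39,319), and both cartons and the stamp are visible. Next come two wrist views.

```bash
python3 -m pendant '[{"rz":-6.4},{"rz":-6.5},{"rz":-6.5}]'; python3 -m pendant '[{"dx":-0.022,"dy":-0.033,"dz":-0.007},{"dx":-0.022,"dy":-0.033,"dz":-0.007},{"dx":-0.022,"dy":-0.033,"dz":-0.007},{"dx":-0.022,"dy":-0.033,"dz":-0.007},{"dx":-0.022,"dy":-0.033,"dz":-0.007},{"dx":-0.022,"dy":-0.033,"dz":-0.007},{"dx":-0.022,"dy":-0.033,"dz":-0.007},{"dx":-0.022,"dy":-0.033,"dz":-0.007},{"dx":-0.022,"dy":-0.033,"dz":-0.007},{"dx":-0.022,"dy":-0.033,"dz":-0.007},{},{}]'
python3 -c "
from geo import *
snap('wrist','w1');snap('top','t1')"
python3 -m pendant '[{"dy":-0.03},{"dy":-0.04},{"dy":-0.04},{"dy":-0.04},{"dy":-0.04},{"dy":-0.04},{"dy":-0.03},{"dy":-0.02},{},{}]'
python3 -c "
from geo import *
snap('wrist','w2')"
```

```text
invalid input
invalid input
invalid input
```

```bash
python3 -m pendant '[{"dx":0,"dy":0,"dz":0,"rx":0,"ry":0,"rz":-6.4,"hand":0.085},{"dx":0,"dy":0,"dz":0,"rx":0,"ry":0,"rz":-6.35,"hand":0.085}]'; python3 -m pendant '[{"dx":-0.022,"dy":-0.033,"dz":-0.007,"rx":0,"ry":0,"rz":0,"hand":0.085},{"dx":-0.022,"dy":-0.033,"dz":-0.007,"rx":0,"ry":0,"rz":0,"hand":0.085},{"dx":-0.022,"dy":-0.033,"dz":-0.007,"rx":0,"ry":0,"rz":0,"hand":0.085},{"dx":-0.022,"dy":-0.033,"dz":-0.007,"rx":0,"ry":0,"rz":0,"hand":0.085},{"dx":-0.022,"dy":-0.033,"dz":-0.007,"rx":0,"ry":0,"rz":0,"hand":0.085},{"dx":-0.022,"dy":-0.033,"dz":-0.007,"rx":0,"ry":0,"rz":0,"hand":0.085},{"dx":-0.022,"dy":-0.033,"dz":-0.007,"rx":0,"ry":0,"rz":0,"hand":0.085},{"dx":-0.022,"dy":-0.033,"dz":-0.007,"rx":0,"ry":0,"rz":0,"hand":0.085},{"dx":-0.022,"dy":-0.033,"dz":-0.007,"rx":0,"ry":0,"rz":0,"hand":0.085},{"dx":-0.022,"dy":-0.033,"dz":-0.007,"rx":0,"ry":0,"rz":0,"hand":0.085},{"dx":0,"dy":0,"dz":0,"rx":0,"ry":0,"rz":0,"hand":0.085},{"dx":0,"dy":0,"dz":0,"rx":0,"ry":0,"rz":0,"hand":0.085}]'
python3 -c "
from geo import *
snap('wrist','w1');snap('top','t1')"
python3 -m pendant '[{"dx":0,"dy":-0.04,"dz":0,"rx":0,"ry":0,"rz":0,"hand":0.085},{"dx":0,"dy":-0.04,"dz":0,"rx":0,"ry":0,"rz":0,"hand":0.085},{"dx":0,"dy":-0.04,"dz":0,"rx":0,"ry":0,"rz":0,"hand":0.085},{"dx":0,"dy":-0.04,"dz":0,"rx":0,"ry":0,"rz":0,"hand":0.085},{"dx":0,"dy":-0.04,"dz":0,"rx":0,"ry":0,"rz":0,"hand":0.085},{"dx":0,"dy":-0.04,"dz":0,"rx":0,"ry":0,"rz":0,"hand":0.085},{"dx":0,"dy":-0.03,"dz":0,"rx":0,"ry":0,"rz":0,"hand":0.085},{"dx":0,"dy":0,"dz":0,"rx":0,"ry":0,"rz":0,"hand":0.085},{"dx":0,"dy":0,"dz":0,"rx":0,"ry":0,"rz":0,"hand":0.085}]'
python3 -c "
from geo import *
snap('wrist','w2')"
```

```text
clock: 0.55
position: [0.1895, 0.5429, 0.2312]
ee_rot: [-0.0, -0.002, 1.0, -0.0]
contact_force: [-0.0, 0.5, 0.1]
width: 0.085
gripper_force: 0.0
clock: 1.55
position: [0.4101, 0.211, 0.3016]
ee_rot: [0.0, 0.003, 1.0, 0.0]
contact_force: [-0.4, -0.4, -0.4]
width: 0.0848
gripper_force: 0.0
clock: 2.4
position: [0.4084, -0.0569, 0.3009]
ee_rot: [-0.0, 0.001, 1.0, 0.001]
contact_force: [0.4, 0.5, -0.7]
width: 0.0853
gripper_force: 0.0
```

View pics/w1.png

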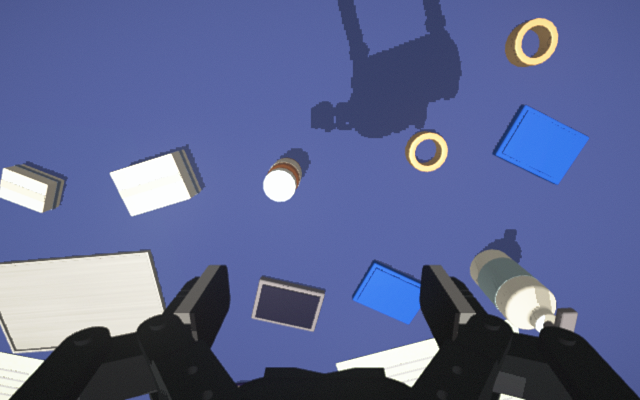

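View pics/w2.png

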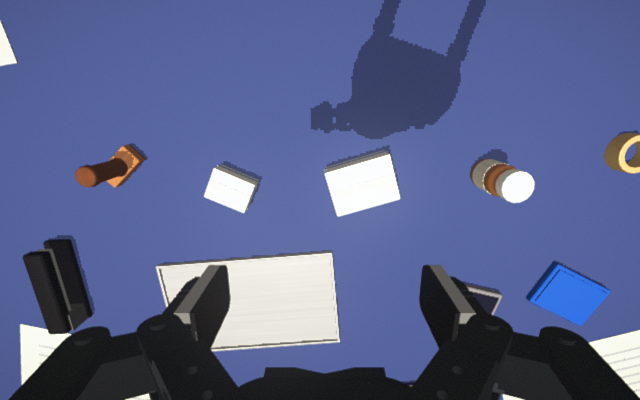

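w1 shows the bottle cap at (280,183), the tape at (427,151), the pad at (288,303), the large carton at (155,183) and the small one at (30,188). w2 shows the stamp knob at (89,176) with its foot at (124,165), the small carton at (231,189), the large one at (362,184) and the tray corners at (158,267), (332,252) and (339,341). Next I extract the contours numerically.

```bash
cat > det.py <<'E'
from geo import *
def blobs(d,lo,hi,roi):
    u0,v0,u1,v1=roi;f=d["frame"][v0:v1,u0:u1]
    m=cv2.inRange(f,np.array(lo),np.array(hi));m=cv2.morphologyEx(m,cv2.MORPH_CLOSE,np.ones((3,3)))
    c,_=cv2.findContours(m,cv2.RETR_EXTERNAL,cv2.CHAIN_APPROX_NONE);c=max(c,key=cv2.contourArea)+np.array([u0,v0])
    return c
def rect(c): return cv2.boxPoints(cv2.minAreaRect(c))
def quad(c):
    for e in np.arange(2,15,.5):
        a=cv2.approxPolyDP(cv2.convexHull(c),e,True)
        if len(a)==4: return a[:,0]
E
python3 - <<'E'
from det import *
w1,w2,t1=load("w1"),load("w2"),load("t1")
for n,d,uv in [("large",w1,(145,190)),("large",w2,(362,184)),("small",w1,(25,190)),("small",w2,(231,189)),("cap",w1,(280,185)),("cap",w2,(517,187)),("tape",w1,(413,151)),("pad",w1,(288,303)),("padcase",w1,(258,285)),("tray",t1,(375,151)),("tray",w2,(260,300)),("pad",t1,(264,148)),("stampknob",w2,(89,177)),("foot",w2,(128,155)),("cartside",w2,(370,153))]:
    print(n,d["frame"][uv[1],uv[0]])
W=[180]*3;H=[255]*3
for n,roi1,roi2 in[("large",(100,135,215,225),(315,140,410,225)),("small",(0,155,75,220),(195,155,270,220)),("cap",(255,150,310,210),(490,155,545,212))]:
    a=blobs(w1,W,H,roi1);b=blobs(w2,W,H,roi2)
    print(n,cv2.contourArea(a),cv2.contourArea(b));print(quad(a).tolist(),quad(b).tolist(),cv2.minEnclosingCircle(a),cv2.minEnclosingCircle(b))
E
```

```text
large [253 254 248]
large [253 253 250]
small [252 251 237]
small [251 252 250]
cap [253 254 254]
cap [252 253 254]
tape [254 243 173]
pad [59 56 78]
padcase [132 128 144]
tray [237 232 223]
tray [235 232 223]
pad [70 67 81]
stampknob [153  89  56]
foot [162 106  66]
cartside [ 82  87 116]
large 3016.0 3002.5
[[171, 154], [190, 197], [131, 215], [110, 172]] [[389, 154], [399, 199], [338, 216], [325, 173]] ((150.0, 184.5), 41.90773391723633) ((363.3449401855469, 184.87245178222656), 40.1409797668457)
small 1296.0 1300.5
[[3, 168], [47, 185], [41, 212], [0, 197]] [[214, 168], [254, 185], [244, 212], [204, 196]] ((22.0, 190.0), 29.06898307800293) ((229.0, 190.0), 26.627153396606445)
cap 769.5 767.5
[[281, 170], [295, 187], [277, 201], [263, 182]] [[528, 173], [530, 195], [507, 200], [505, 179]] ((279.0, 185.5), 16.37843894958496) ((517.5, 186.5), 17.33503532409668)
```

Run:
```python
from det import *
w1,w2,t1=load("w1"),load("w2"),load("t1")
A=[[171,154],[190,197],[131,215],[110,172]];B=[[389,154],[399,199],[338,216],[325,173]]
print("large");[print(np.round(tri(w1,a,w2,b)[0],4),round(tri(w1,a,w2,b)[1],4)) for a,b in zip(A,B)]
A=[[3,168],[47,185],[41,212]];B=[[214,168],[254,185],[244,212]]
print("small");[print(np.round(tri(w1,a,w2,b)[0],4),round(tri(w1,a,w2,b)[1],4)) for a,b in zip(A,B)]
print("cap",tri(w1,(279.5,185.5),w2,(517.5,186.5)))
def ang(P):
    P=np.array(P)[:,:2];e=[P[(i+1)%4]-P[i] for i in range(4)];i=np.argmax([np.linalg.norm(x) for x in e]);return np.linalg.norm(e,axis=1).round(4),np.degrees(np.arctan2(e[i][1],e[i][0]))
def show(n,d,lo,hi,roi,z):
    c=blobs(d,lo,hi,roi);P=np.array([plane(d,*map(float,p),z) for p in quad(c)]);print(n,quad(c).tolist(),P.mean(0).round(4),*ang(P))
    Q=np.array([plane(d,*p[0],z)[:2] for p in c]);r=cv2.minAreaRect((Q*1000).astype(np.float32));print("   mar",r)
show("large w2",w2,[180]*3,[255]*3,(315,140,410,225),.04)
show("large w1",w1,[180]*3,[255]*3,(100,135,215,225),.04)
show("small w2",w2,[180]*3,[255]*3,(195,155,270,220),.03)
show("tray t1",t1,[140]*3,[255]*3,(322,112,430,187),.006)
show("tray t0",load("top0"),[140]*3,[255]*3,(322,112,430,187),.006)
show("felt w1",w1,[30,30,40],[90,85,105],(252,274,326,334),.014)
show("pad t0",load("top0"),[30,30,30],[110,105,115],(244,130,286,166),.014)
show("tape w1",w1,[150,110,50],[255,255,200],(395,120,460,180),.02)
for k,z in(("w1",.024),):
    c=blobs(w1,[150,110,50],[255,255,200],(395,120,460,180));print(cv2.fitEllipse(c),cv2.minEnclosingCircle(c))
tl=[(158,267),(332,252),(339,341)]
for p in tl: print(plane(w2,*p,.008).round(4))
f=[(w2,70,130,170,215),(t1,405,205,455,240)]
im=[cv2.resize(d["frame"][b:e,a:c][:,:,::-1],(400,int(400*(e-b)/(c-a))),interpolation=cv2.INTER_CUBIC) for d,a,b,c,e in f]
h=max(i.shape[0] for i in im);cv2.imwrite("pics/c2.png",np.hstack([cv2.copyMakeBorder(i,0,h-i.shape[0],0,0,0) for i in im]))
```

```text
large
[0.3914 0.0225 0.0383] 0.0007
[0.4477 0.0385 0.0378] 0.0018
[ 0.47   -0.0395  0.0407] 0.0008
[ 0.4138 -0.0562  0.0395] 0.0008
small
[ 0.4091 -0.1967  0.0304] 0.0001
[ 0.4318 -0.1478  0.029 ] 0.0001
[ 0.4675 -0.1628  0.0316] 0.0001
cap (array([0.4215772 , 0.16020968, 0.08325499]), np.float64(4.457592239299473e-05))
large w2 [[389, 154], [399, 199], [338, 216], [325, 173]] [ 0.4309 -0.0089  0.04  ] [0.0594 0.0807 0.0589 0.0817] 106.58242938136044
   mar ((430.8733215332031, -9.034133911132812), (60.295719146728516, 83.99420928955078), 16.349464416503906)
large w1 [[171, 154], [190, 197], [131, 215], [110, 172]] [ 0.4302 -0.0082  0.04  ] [0.0571 0.0829 0.0587 0.082 ] -73.44542942922564
   mar ((430.7706604003906, -8.627300262451172), (60.349693298339844, 84.3521499633789), 16.314861297607422)
small w2 [[214, 168], [254, 185], [244, 212], [204, 196]] [ 0.4387 -0.1803  0.03  ] [0.054  0.0397 0.055  0.0404] -113.6552954255815
   mar ((438.83380126953125, -180.7895050048828), (56.05766677856445, 42.09077072143555), 65.88106536865234)
tray t1 [[429, 112], [422, 173], [333, 179], [329, 
[... 650 characters left out ...]
0200500488281)
pad t0 [[253, 135], [280, 143], [277, 165], [244, 156]] [0.6187 0.154  0.014 ] [0.0815 0.0653 0.0982 0.0669] 75.24257843057575
   mar ((617.9111938476562, 153.0291748046875), (98.18636322021484, 69.21700286865234), 74.22456359863281)
tape w1 [[435, 133], [447, 155], [421, 171], [410, 145]] [0.393  0.3441 0.02  ] [0.0332 0.0379 0.0376 0.0339] -57.018407353414666
   mar ((394.2672119140625, 343.3529968261719), (50.03633499145508, 49.678627014160156), 64.5880355834961)
((427.7311706542969, 151.83602905273438), (36.92726135253906, 40.51327133178711), 45.68605041503906) ((428.0, 152.0), 20.61562728881836)
[ 0.5595 -0.3012  0.008 ]
[ 0.5364 -0.0462  0.008 ]
[ 0.6905 -0.0345  0.008 ]
```

View pics/c2.png

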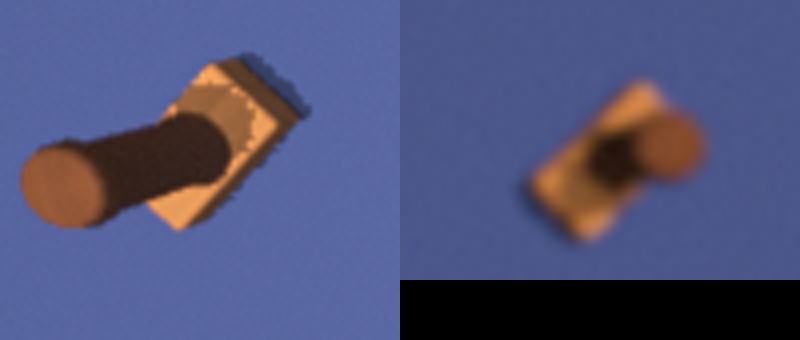

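Run:
```python
from det import *
w1,w2,t1,t0=load("w1"),load("w2"),load("t1"),load("top0")
c1=lambda u,v:(180+(u+.5)/2.95-.5,120+(v+.5)/2.95-.5)
a=lambda p,q:np.degrees(np.arctan2(q[1]-p[1],q[0]-p[0])).round(1)
T=[plane(t0,*c1(*p),.008) for p in[(439,22),(699,6),(715,157),(452,178)]]
print("tray top",np.mean(T,0).round(4),a(T[0],T[1]),a(T[3],T[2]),a(T[3],T[0]),a(T[2],T[1]),np.linalg.norm(T[0]-T[1]),np.linalg.norm(T[0]-T[3]))
P=[plane(t0,*c1(*p),.014) for p in[(210,38),(306,64),(288,130),(190,103)]]
print("pad top",np.mean(P,0).round(4),a(P[1],P[0]),a(P[2],P[3]))
L=[plane(t0,*c1(*p),.04) for p in[(361,263),(447,240),(465,299),(378,326)]]
print("large top",np.mean(L,0).round(4))
print("tape",plane(t0,*c1(39,319),.02).round(4),"tri",tri(w1,(428,152),t0,c1(39,319)))
fe=np.mean([(263,285),(319,297),(310,327),(256,316)],0);print("padtri",tri(w1,fe,t0,c1(248.5,84)))
print("knob tri",tri(w2,(85.5,176.75),t1,(438.75,223.1)))
F=[plane(w2,*p,.018) for p in[(123.25,146.25),(140.5,162),(115,187)]]
print("stamp foot",(F[0]+F[1]+F[2]-F[1]).round(4) if 0 else ((F[0]+F[2])/2).round(4),a(F[1],F[2]),a(F[0],F[1]),np.linalg.norm(F[1]-F[2]),np.linalg.norm(F[1]-F[0]))
F=[plane(t1,*p,.018) for p in[(421.25,227.5),(435.9,215.25),(428.1,235)]]
print("foot top",((F[1]+F[2])/2).round(4),a(F[0],F[1]),a(F[0],F[2]),np.linalg.norm(F[1]-F[0]))
print(w2["state"]["qpos"].round(3),w2["state"]["position"])
```

```text
tray top [ 0.6236 -0.169   0.008 ] -85.5 -84.6 4.9 4.6 0.2599455695074427 0.15731604878447703
pad top [0.6237 0.1529 0.014 ] 75.3 75.1
large top [ 0.4286 -0.0079  0.04  ]
tape [0.3915 0.3436 0.02  ] tri (array([0.38979824, 0.33535938, 0.04869338]), np.float64(0.0010531241688718038))
padtri (array([0.62274673, 0.15300903, 0.0173202 ]), np.float64(0.001006332959483277))
knob tri (array([ 0.40803885, -0.32444475,  0.0814128 ]), np.float64(0.002457786217424126))
stamp foot [ 0.4097 -0.3243  0.018 ] -49.9 42.6 0.05148672406527434 0.027554024815089156
foot top [ 0.4065 -0.3261  0.018 ] -50.4 -138.0 0.05519100139462023
[-3.090e-01 -1.000e-02  1.678e+00  1.000e-03  1.475e+00 -1.877e+00] [ 0.40836296 -0.05694952  0.30089861]
```

```bash
cat > plan.py <<'E'
import sys
from geo import *
from rig import manip
def state():
    s=manip.get_state();M=rot(s["ee_rot"]);return s,M,np.degrees(np.arctan2(M[1,1],M[0,1]))
def go(x,y,z,th=None):
    s,M,t0=state();th=t0 if th is None else th
    dr=-(th-t0);dr=(dr+180)%360-180
    c,q=np.radians(th),None;Y=np.array([np.cos(c),np.sin(c),0]);Z=np.array([0,0,-1.]);X=np.cross(Y,Z)
    d=np.array([x,y,z])-s["position"];v=np.array([X@d,Y@d,Z@d])
    rv=R.from_matrix(M.T@np.c_[X,Y,Z]).as_rotvec(degrees=True)
    n=int(np.ceil(max(np.linalg.norm(v)/.038,.01)));nr=int(np.ceil(abs(rv[2])/6.8))
    print("theta %.1f q6->%.2f rotvec %s rows %d each rz %.2f | shift %s rows %d each %s"%(t0,np.arctan2(y,x)-c,rv.round(2),nr,rv[2]/max(nr,1),v.round(4),n,(v/n).round(4)))
if __name__=="__main__": go(*map(float,sys.argv[1:]))
E
python3 plan.py .4307 -.0088 .11 16.3
python3 - <<'E'
from geo import *
s=load("side0");w1=load("w1");print(tri(w1,(428,152),s,(330,288)),proj(s,(.393,.3437,.02)))
E
```

```text
theta 90.0 q6->-0.30 rotvec [ 6.000e-02 -1.000e-01  7.366e+01] rows 11 each rz 6.70 | shift [0.0391 0.0347 0.1909] rows 6 each [0.0065 0.0058 0.0318]
(array([0.39300006, 0.34474472, 0.01739664]), np.float64(0.002803072399982793)) (np.float64(329.51939788464335), np.float64(286.9456572935364))
```

```bash
python3 -m pendant '[{"dx":0,"dy":0,"dz":0,"rx":0,"ry":0,"rz":6.7,"hand":0.085},{"dx":0,"dy":0,"dz":0,"rx":0,"ry":0,"rz":6.7,"hand":0.085},{"dx":0,"dy":0,"dz":0,"rx":0,"ry":0,"rz":6.7,"hand":0.085},{"dx":0,"dy":0,"dz":0,"rx":0,"ry":0,"rz":6.7,"hand":0.085},{"dx":0,"dy":0,"dz":0,"rx":0,"ry":0,"rz":6.7,"hand":0.085},{"dx":0,"dy":0,"dz":0,"rx":0,"ry":0,"rz":6.7,"hand":0.085},{"dx":0,"dy":0,"dz":0,"rx":0,"ry":0,"rz":6.7,"hand":0.085},{"dx":0,"dy":0,"dz":0,"rx":0,"ry":0,"rz":6.7,"hand":0.085},{"dx":0,"dy":0,"dz":0,"rx":0,"ry":0,"rz":6.7,"hand":0.085},{"dx":0,"dy":0,"dz":0,"rx":0,"ry":0,"rz":6.7,"hand":0.085},{"dx":0,"dy":0,"dz":0,"rx":0,"ry":0,"rz":6.7,"hand":0.085}]'
python3 -m pendant '[{"dx":0.0065,"dy":0.0058,"dz":0.032,"rx":0,"ry":0,"rz":0,"hand":0.085},{"dx":0.0065,"dy":0.0058,"dz":0.032,"rx":0,"ry":0,"rz":0,"hand":0.085},{"dx":0.0065,"dy":0.0058,"dz":0.032,"rx":0,"ry":0,"rz":0,"hand":0.085},{"dx":0.0065,"dy":0.0058,"dz":0.032,"rx":0,"ry":0,"rz":0,"hand":0.085},{"dx":0.0065,"dy":0.0058,"dz":0.032,"rx":0,"ry":0,"rz":0,"hand":0.085},{"dx":0.0065,"dy":0.0058,"dz":0.032,"rx":0,"ry":0,"rz":0,"hand":0.085},{"dx":0,"dy":0,"dz":0,"rx":0,"ry":0,"rz":0,"hand":0.085},{"dx":0,"dy":0,"dz":0,"rx":0,"ry":0,"rz":0,"hand":0.085}]'
python3 plan.py .4307 -.0088 .005 16.3
```

```text
clock: 3.37
position: [0.4084, -0.0547, 0.3012]
ee_rot: [-0.0, 0.601, 0.799, 0.0]
contact_force: [-0.2, 0.4, 0.8]
width: 0.0849
gripper_force: 0.0
clock: 4.03
position: [0.4297, -0.008, 0.1085]
ee_rot: [-0.002, 0.599, 0.801, -0.001]
contact_force: [1.1, -0.4, 0.3]
width: 0.0849
gripper_force: 0.0
theta 16.5 q6->-0.30 rotvec [-0.21 -0.13  0.16] rows 1 each rz 0.16 | shift [-0.001   0.0007  0.1035] rows 3 each [-0.0003  0.0002  0.0345]
```

```bash
python3 -m pendant '[{"dx":0,"dy":0,"dz":0.025,"rx":0,"ry":0,"rz":0,"hand":0.085},{"dx":0,"dy":0,"dz":0.025,"rx":0,"ry":0,"rz":0,"hand":0.085},{"dx":0,"dy":0,"dz":0.025,"rx":0,"ry":0,"rz":0,"hand":0.085},{"dx":0,"dy":0,"dz":0.018,"rx":0,"ry":0,"rz":0,"hand":0.085},{"dx":0,"dy":0,"dz":0.01,"rx":0,"ry":0,"rz":0,"hand":0.085},{"dx":0,"dy":0,"dz":0,"rx":0,"ry":0,"rz":0,"hand":0.085}]' && python3 -m pendant '[{"dx":0,"dy":0,"dz":0,"rx":0,"ry":0,"rz":0,"hand":0.05},{"dx":0,"dy":0,"dz":0,"rx":0,"ry":0,"rz":0,"hand":0.05},{"dx":0,"dy":0,"dz":0,"rx":0,"ry":0,"rz":0,"hand":0.05},{"dx":0,"dy":0,"dz":0,"rx":0,"ry":0,"rz":0,"hand":0.05},{"dx":0,"dy":0,"dz":0,"rx":0,"ry":0,"rz":0,"hand":0.05},{"dx":0,"dy":0,"dz":0,"rx":0,"ry":0,"rz":0,"hand":0.05},{"dx":0,"dy":0,"dz":0,"rx":0,"ry":0,"rz":0,"hand":0.05},{"dx":0,"dy":0,"dz":0,"rx":0,"ry":0,"rz":0,"hand":0.05}]' 30
```

```text
clock: 4.53
position: [0.4316, -0.0099, 0.0066]
ee_rot: [-0.0, 0.6, 0.8, 0.0]
contact_force: [-0.1, -0.1, -0.1]
width: 0.0852
gripper_force: 0.0
clock: 5.2
position: [0.4327, -0.0104, 0.0081]
ee_rot: [0.002, 0.6, 0.8, 0.001]
contact_force: [-0.7, 1.0, 7.3]
width: 0.0597
gripper_force: 33.2
```

```bash
python3 -m pendant '[{"dx":0,"dy":0,"dz":-0.015,"rx":0,"ry":0,"rz":0,"hand":0.05},{"dx":0,"dy":0,"dz":-0.03,"rx":0,"ry":0,"rz":0,"hand":0.05},{"dx":0,"dy":0,"dz":-0.03,"rx":0,"ry":0,"rz":0,"hand":0.05},{"dx":0,"dy":0,"dz":0,"rx":0,"ry":0,"rz":5.8,"hand":0.05},{"dx":0,"dy":0,"dz":0,"rx":0,"ry":0,"rz":5.8,"hand":0.05},{"dx":0,"dy":0,"dz":0,"rx":0,"ry":0,"rz":0,"hand":0.05}]'; python3 plan.py .6243 -.1685 .07 4.8
```

```text
clock: 5.7
position: [0.4317, -0.0103, 0.0828]
ee_rot: [0.001, 0.679, 0.734, 0.001]
contact_force: [0.1, -0.2, -1.3]
width: 0.0595
gripper_force: 33.8
theta 4.5 q6->-0.35 rotvec [ 0.17  0.04 -0.27] rows 1 each rz -0.27 | shift [-0.1737  0.1787  0.0128] rows 7 each [-0.0248  0.0255  0.0018]
```

```bash
python3 -m pendant '[{"dx":-0.0217,"dy":0.0223,"dz":0,"rx":0,"ry":0,"rz":0,"hand":0.05},{"dx":-0.0217,"dy":0.0223,"dz":0,"rx":0,"ry":0,"rz":0,"hand":0.05},{"dx":-0.0217,"dy":0.0223,"dz":0,"rx":0,"ry":0,"rz":0,"hand":0.05},{"dx":-0.0217,"dy":0.0223,"dz":0,"rx":0,"ry":0,"rz":0,"hand":0.05},{"dx":-0.0217,"dy":0.0223,"dz":0,"rx":0,"ry":0,"rz":0,"hand":0.05},{"dx":-0.0217,"dy":0.0223,"dz":0,"rx":0,"ry":0,"rz":0,"hand":0.05},{"dx":-0.0217,"dy":0.0223,"dz":0,"rx":0,"ry":0,"rz":0,"hand":0.05},{"dx":-0.0217,"dy":0.0223,"dz":0,"rx":0,"ry":0,"rz":0,"hand":0.05},{"dx":0,"dy":0,"dz":0,"rx":0,"ry":0,"rz":0,"hand":0.05},{"dx":0,"dy":0,"dz":0,"rx":0,"ry":0,"rz":0,"hand":0.05}]'; python3 plan.py .6243 -.1685 .012 4.8
python3 - <<'E'
from det import *
w=snap("wrist","w3")
E
```

```text
clock: 6.53
position: [0.6237, -0.1701, 0.0807]
ee_rot: [-0.0, 0.678, 0.735, 0.0]
contact_force: [-0.5, 0.8, -1.1]
width: 0.0592
gripper_force: 33.9
theta 4.7 q6->-0.35 rotvec [-0.01 -0.01 -0.14] rows 1 each rz -0.14 | shift [0.0016 0.0007 0.0687] rows 2 each [0.0008 0.0004 0.0343]
```

View pics/w3.png

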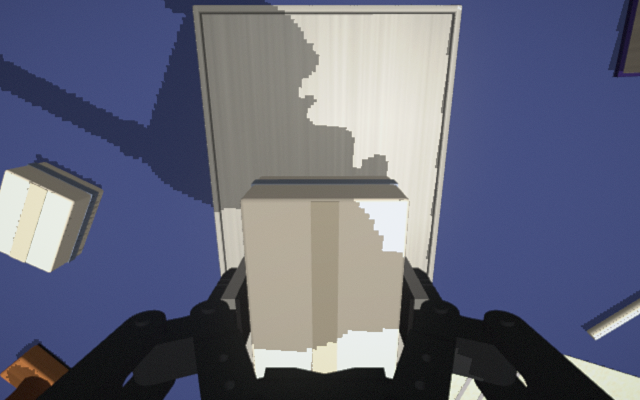

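The carton is held squarely above the tray. The tray's left-end outer corners are at (194,7) and (462,7), which gives a close check of the tray's centre.

Run:
```python
from geo import *
w=load("w3")
P=[plane(w,*p,.008) for p in[(194,7),(462,7),(222,270),(434,260)]]
print(np.round(P,4)); m=(P[0]+P[1])/2;e=P[1]-P[0];print(np.linalg.norm(e),np.degrees(np.arctan2(e[1],e[0])))
for a in(4.3,4.8,5.2):
    c=np.radians(a);print(a,m[:2]-.13*np.array([-np.sin(c),np.cos(c)]))
for i,j in((0,2),(1,3)): e=P[i]-P[j];print(np.degrees(np.arctan2(-e[0],e[1])))
```

```text
[[ 0.5387 -0.0477  0.008 ]
 [ 0.6926 -0.0352  0.008 ]
 [ 0.553  -0.2158  0.008 ]
 [ 0.7053 -0.1953  0.008 ]]
0.15444657923263228 4.637522504611793
4.3 [ 0.62542283 -0.17109054]
4.8 [ 0.62655372 -0.17100055]
5.2 [ 0.62745784 -0.17092145]
4.864693613032312
4.522089535240816
```

```bash
python3 -m pendant '[{"dx":0,"dy":0.001,"dz":0.02,"rx":0,"ry":0,"rz":0,"hand":0.05},{"dx":0,"dy":0,"dz":0.02,"rx":0,"ry":0,"rz":0,"hand":0.05},{"dx":0,"dy":0,"dz":0.015,"rx":0,"ry":0,"rz":0,"hand":0.05},{"dx":0,"dy":0,"dz":0.008,"rx":0,"ry":0,"rz":0,"hand":0.05},{"dx":0,"dy":0,"dz":0.004,"rx":0,"ry":0,"rz":0,"hand":0.05},{"dx":0,"dy":0,"dz":0.001,"rx":0,"ry":0,"rz":0,"hand":0.05},{"dx":0,"dy":0,"dz":0,"rx":0,"ry":0,"rz":0,"hand":0.05}]'; python3 -m pendant '[{"dx":0,"dy":0,"dz":0,"rx":0,"ry":0,"rz":0,"hand":0.07},{"dx":0,"dy":0,"dz":0,"rx":0,"ry":0,"rz":0,"hand":0.075},{"dx":0,"dy":0,"dz":0,"rx":0,"ry":0,"rz":0,"hand":0.08},{"dx":0,"dy":0,"dz":0,"rx":0,"ry":0,"rz":0,"hand":0.08},{"dx":0,"dy":0,"dz":-0.02,"rx":0,"ry":0,"rz":0,"hand":0.08},{"dx":0,"dy":0,"dz":-0.03,"rx":0,"ry":0,"rz":0,"hand":0.08},{"dx":0,"dy":0,"dz":-0.04,"rx":0,"ry":0,"rz":0,"hand":0.08},{"dx":0,"dy":0,"dz":-0.04,"rx":0,"ry":0,"rz":0,"hand":0.08},{"dx":0,"dy":0,"dz":-0.04,"rx":0,"ry":0,"rz":0,"hand":0.08},{"dx":0,"dy":0,"dz":0,"rx":0,"ry":0,"rz":0,"hand":0.08},{"dx":0,"dy":0,"dz":0,"rx":0,"ry":0,"rz":0,"hand":0.08}]'; python3 plan.py .393 .3440 .18 4.7
```

```text
clock: 7.17
position: [0.624, -0.1686, 0.0138]
ee_rot: [0.0, 0.678, 0.735, 0.0]
contact_force: [0.4, 1.1, -2.0]
width: 0.0592
gripper_force: 33.9
clock: 8.08
position: [0.6257, -0.1696, 0.1873]
ee_rot: [0.004, 0.678, 0.735, 0.001]
contact_force: [-0.2, -0.4, -0.4]
width: 0.0802
gripper_force: 0.0
theta 4.6 q6->0.64 rotvec [ 0.41  0.19 -0.09] rows 1 each rz -0.09 | shift [ 0.5309 -0.1898  0.0073] rows 15 each [ 0.0354 -0.0127  0.0005]
```

```bash
python3 -m pendant '[{"dx":0.0354,"dy":-0.0127,"dz":0,"rx":0,"ry":0,"rz":0,"hand":0.08},{"dx":0.0354,"dy":-0.0127,"dz":0,"rx":0,"ry":0,"rz":0,"hand":0.08},{"dx":0.0354,"dy":-0.0127,"dz":0,"rx":0,"ry":0,"rz":0,"hand":0.08},{"dx":0.0354,"dy":-0.0127,"dz":0,"rx":0,"ry":0,"rz":0,"hand":0.08},{"dx":0.0354,"dy":-0.0127,"dz":0,"rx":0,"ry":0,"rz":0,"hand":0.08},{"dx":0.0354,"dy":-0.0127,"dz":0,"rx":0,"ry":0,"rz":0,"hand":0.08},{"dx":0.0354,"dy":-0.0127,"dz":0,"rx":0,"ry":0,"rz":0,"hand":0.08},{"dx":0.0354,"dy":-0.0127,"dz":0,"rx":0,"ry":0,"rz":0,"hand":0.08},{"dx":0.0354,"dy":-0.0127,"dz":0,"rx":0,"ry":0,"rz":0,"hand":0.08},{"dx":0.0354,"dy":-0.0127,"dz":0,"rx":0,"ry":0,"rz":0,"hand":0.08},{"dx":0.0354,"dy":-0.0127,"dz":0,"rx":0,"ry":0,"rz":0,"hand":0.08},{"dx":0.0354,"dy":-0.0127,"dz":0,"rx":0,"ry":0,"rz":0,"hand":0.08}]'; python3 -m pendant '[{"dx":0.0354,"dy":-0.0127,"dz":0,"rx":0,"ry":0,"rz":0,"hand":0.08},{"dx":0.0354,"dy":-0.0127,"dz":0.01,"rx":0,"ry":0,"rz":0,"hand":0.08},{"dx":0.0354,"dy":-0.0127,"dz":0.02,"rx":0,"ry":0,"rz":0,"hand":0.08},{"dx":0,"dy":0,"dz":0.04,"rx":0,"ry":0,"rz":0,"hand":0.08},{"dx":0,"dy":0,"dz":0,"rx":0,"ry":0,"rz":0,"hand":0.08},{"dx":0,"dy":0,"dz":0,"rx":0,"ry":0,"rz":0,"hand":0.08}]'; python3 plan.py .393 .3440 .006 4.7; python3 -c "
from geo import *
w=snap('wrist','w4');print(proj(w,(.393,.344,.024)))"
```

```text
clock: 9.08
position: [0.4357, 0.2433, 0.1819]
ee_rot: [-0.001, 0.678, 0.735, -0.001]
contact_force: [0.7, 0.9, 0.3]
width: 0.08
gripper_force: 0.0
clock: 9.58
position: [0.3891, 0.3429, 0.1112]
ee_rot: [-0.001, 0.678, 0.735, -0.004]
contact_force: [0.9, -0.1, 0.6]
width: 0.0802
gripper_force: 0.0
theta 4.7 q6->0.64 rotvec [-0.38  0.24 -0.02] rows 1 each rz -0.02 | shift [0.0007 0.004  0.1052] rows 3 each [0.0002 0.0013 0.0351]
(np.float64(330.183156617835), np.float64(210.39623812142898))
```

View pics/w4.png

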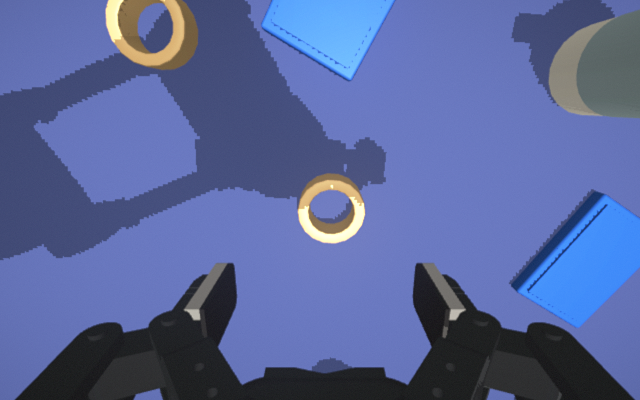

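The tape ring's top centre is at about (331,210), and I predicted (330,210), so the position holds.

```bash
python3 -m pendant '[{"dx":0.001,"dy":0.004,"dz":0.025,"rx":0,"ry":0,"rz":0,"hand":0.08},{"dx":0,"dy":0,"dz":0.03,"rx":0,"ry":0,"rz":0,"hand":0.08},{"dx":0,"dy":0,"dz":0.025,"rx":0,"ry":0,"rz":0,"hand":0.08},{"dx":0,"dy":0,"dz":0.017,"rx":0,"ry":0,"rz":0,"hand":0.08},{"dx":0,"dy":0,"dz":0.008,"rx":0,"ry":0,"rz":0,"hand":0.08},{"dx":0,"dy":0,"dz":0,"rx":0,"ry":0,"rz":0,"hand":0.08}]' && python3 -m pendant '[{"dx":0,"dy":0,"dz":0,"rx":0,"ry":0,"rz":0,"hand":0.04},{"dx":0,"dy":0,"dz":0,"rx":0,"ry":0,"rz":0,"hand":0.04},{"dx":0,"dy":0,"dz":0,"rx":0,"ry":0,"rz":0,"hand":0.04},{"dx":0,"dy":0,"dz":0,"rx":0,"ry":0,"rz":0,"hand":0.04},{"dx":0,"dy":0,"dz":0,"rx":0,"ry":0,"rz":0,"hand":0.04},{"dx":0,"dy":0,"dz":0,"rx":0,"ry":0,"rz":0,"hand":0.04},{"dx":0,"dy":0,"dz":0,"rx":0,"ry":0,"rz":0,"hand":0.04},{"dx":0,"dy":0,"dz":0,"rx":0,"ry":0,"rz":0,"hand":0.04},{"dx":0,"dy":0,"dz":0,"rx":0,"ry":0,"rz":0,"hand":0.04}]' 25; python3 -m pendant '[{"dx":0,"dy":0,"dz":-0.02,"rx":0,"ry":0,"rz":0,"hand":0.04},{"dx":0,"dy":0,"dz":-0.03,"rx":0,"ry":0,"rz":0,"hand":0.04},{"dx":0,"dy":0,"dz":-0.04,"rx":0,"ry":0,"rz":0,"hand":0.04},{"dx":0,"dy":0,"dz":-0.04,"rx":0,"ry":0,"rz":0,"hand":0.04},{"dx":0,"dy":0,"dz":-0.03,"rx":0,"ry":0,"rz":0,"hand":0.04},{"dx":0,"dy":0,"dz":0,"rx":0,"ry":0,"rz":0,"hand":0.04}]'; python3 -c "
import numpy as np
c=np.radians(4.7);y=np.array([-np.sin(c),np.cos(c)])
print(np.array([.625,-.1697])-.087*y,np.array([.625,-.1697])+.082*y)
from plan import go
p=np.array([.625,-.1697])-.087*y;go(p[0],p[1],.16,4.7)"
```

```text
clock: 10.13
position: [0.3963, 0.3448, 0.0086]
ee_rot: [-0.0, 0.679, 0.734, -0.0]
contact_force: [0.0, 0.1, 0.6]
width: 0.08
gripper_force: 0.0
clock: 10.88
position: [0.3969, 0.3463, 0.0106]
ee_rot: [0.001, 0.678, 0.735, 0.002]
contact_force: [-0.0, -1.0, 7.5]
width: 0.0484
gripper_force: 25.7
clock: 11.38
position: [0.3992, 0.3483, 0.1763]
ee_rot: [0.002, 0.678, 0.735, 0.007]
contact_force: [0.5, 0.5, -0.7]
width: 0.0481
gripper_force: 26.8
[ 0.63212865 -0.25640745] [ 0.61828104 -0.08797573]
theta 4.6 q6->-0.47 rotvec [ 0.76 -0.43 -0.07] rows 1 each rz -0.07 | shift [-0.6218  0.1825  0.0163] rows 18 each [-0.0345  0.0101  0.0009]
```

```bash
python3 -m pendant '[{"dx":-0.0345,"dy":0.0101,"dz":0,"rx":0,"ry":0,"rz":0,"hand":0.04},{"dx":-0.0345,"dy":0.0101,"dz":0,"rx":0,"ry":0,"rz":0,"hand":0.04},{"dx":-0.0345,"dy":0.0101,"dz":0,"rx":0,"ry":0,"rz":0,"hand":0.04},{"dx":-0.0345,"dy":0.0101,"dz":0,"rx":0,"ry":0,"rz":0,"hand":0.04},{"dx":-0.0345,"dy":0.0101,"dz":0,"rx":0,"ry":0,"rz":0,"hand":0.04},{"dx":-0.0345,"dy":0.0101,"dz":0,"rx":0,"ry":0,"rz":0,"hand":0.04},{"dx":-0.0345,"dy":0.0101,"dz":0,"rx":0,"ry":0,"rz":0,"hand":0.04},{"dx":-0.0345,"dy":0.0101,"dz":0,"rx":0,"ry":0,"rz":0,"hand":0.04},{"dx":-0.0345,"dy":0.0101,"dz":0,"rx":0,"ry":0,"rz":0,"hand":0.04}]'; python3 -m pendant '[{"dx":-0.0345,"dy":0.0101,"dz":0,"rx":0,"ry":0,"rz":0,"hand":0.04},{"dx":-0.0345,"dy":0.0101,"dz":0,"rx":0,"ry":0,"rz":0,"hand":0.04},{"dx":-0.0345,"dy":0.0101,"dz":0,"rx":0,"ry":0,"rz":0,"hand":0.04},{"dx":-0.0345,"dy":0.0101,"dz":0,"rx":0,"ry":0,"rz":0,"hand":0.04},{"dx":-0.0345,"dy":0.0101,"dz":0,"rx":0,"ry":0,"rz":0,"hand":0.04},{"dx":-0.0345,"dy":0.0101,"dz":0,"rx":0,"ry":0,"rz":0,"hand":0.04},{"dx":-0.0345,"dy":0.0101,"dz":0,"rx":0,"ry":0,"rz":0,"hand":0.04},{"dx":-0.0345,"dy":0.0101,"dz":0,"rx":0,"ry":0,"rz":0,"hand":0.04},{"dx":-0.0345,"dy":0.0101,"dz":0,"rx":0,"ry":0,"rz":0,"hand":0.04},{"dx":0,"dy":0,"dz":0,"rx":0,"ry":0,"rz":0,"hand":0.04},{"dx":0,"dy":0,"dz":0,"rx":0,"ry":0,"rz":0,"hand":0.04},{"dx":0,"dy":0,"dz":0,"rx":0,"ry":0,"rz":0,"hand":0.04}]'; python3 plan.py .632 -.2565 .014 4.7; python3 -c "
from geo import *
w=snap('wrist','w5');t=snap('top','t5')"
```

```text
clock: 12.13
position: [0.5111, 0.0418, 0.1686]
ee_rot: [-0.0, 0.678, 0.735, 0.0]
contact_force: [0.5, 0.3, -1.3]
width: 0.0483
gripper_force: 26.7
clock: 13.13
position: [0.6259, -0.2582, 0.1679]
ee_rot: [-0.001, 0.678, 0.735, 0.0]
contact_force: [-0.5, 0.3, -0.3]
width: 0.0478
gripper_force: 26.8
theta 4.6 q6->-0.47 rotvec [-0.08 -0.1  -0.12] rows 1 each rz -0.12 | shift [0.0012 0.0062 0.1539] rows 5 each [0.0002 0.0012 0.0308]
```

View pics/w5.png

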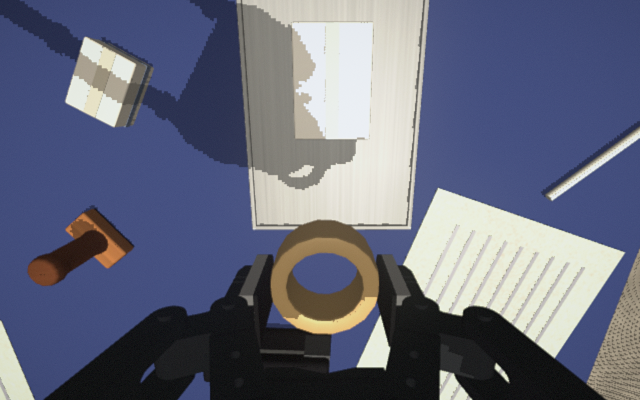

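Run:
```python
from geo import *
w=load("w5")
P=np.array([plane(w,*p,.008) for p in[(253,229),(411,229),(238,0),(428,0)]]);L=np.array([plane(w,*p,.044) for p in[(293,22),(373,22),(371,139),(295,139)]])
print(P.round(4),L.round(4),L.mean(0).round(4))
c=np.radians(4.7);x=np.array([np.cos(c),np.sin(c)]);y=np.array([-x[1],x[0]])
print("tray c",P[:2].mean(0)[:2]+.13*y)
d=L[0]-L[3];print(np.degrees(np.arctan2(-d[0],d[1])));d=L[1]-L[2];print(np.degrees(np.arctan2(-d[0],d[1])));d=P[1]-P[0];print(np.degrees(np.arctan2(d[1],d[0])))
C=L.mean(0)[:2];print("tape target",C-.087*y)
```

```text
[[ 0.5594 -0.3049  0.008 ]
 [ 0.7141 -0.2924  0.008 ]
 [ 0.5442 -0.1082  0.008 ]
 [ 0.6969 -0.0961  0.008 ]] [[ 0.593  -0.128   0.044 ]
 [ 0.6506 -0.1234  0.044 ]
 [ 0.6592 -0.2062  0.044 ]
 [ 0.5989 -0.211   0.044 ]] [ 0.6254 -0.1671  0.044 ]
tray c [ 0.62610346 -0.16908506]
4.054131243166797
5.948775739883663
4.593004970733459
tape target [ 0.63253317 -0.25383675]
```

```bash
python3 -m pendant '[{"dx":0.002,"dy":0.006,"dz":0.03,"rx":0,"ry":0,"rz":0,"hand":0.04},{"dx":0,"dy":0,"dz":0.035,"rx":0,"ry":0,"rz":0,"hand":0.04},{"dx":0,"dy":0,"dz":0.035,"rx":0,"ry":0,"rz":0,"hand":0.04},{"dx":0,"dy":0,"dz":0.025,"rx":0,"ry":0,"rz":0,"hand":0.04},{"dx":0,"dy":0,"dz":0.015,"rx":0,"ry":0,"rz":0,"hand":0.04},{"dx":0,"dy":0,"dz":0.008,"rx":0,"ry":0,"rz":0,"hand":0.04},{"dx":0,"dy":0,"dz":0.003,"rx":0,"ry":0,"rz":0,"hand":0.04},{"dx":0,"dy":0,"dz":0.0,"rx":0,"ry":0,"rz":0,"hand":0.04},{"dx":0,"dy":0,"dz":0.0,"rx":0,"ry":0,"rz":0,"hand":0.04}]'; python3 plan.py .632 -.2555 .014 4.7
```

```text
clock: 13.98
position: [0.6334, -0.2562, 0.0192]
ee_rot: [0.001, 0.678, 0.735, 0.0]
contact_force: [0.5, 1.1, -0.8]
width: 0.0481
gripper_force: 26.7
theta 4.6 q6->-0.47 rotvec [ 0.13  0.07 -0.06] rows 1 each rz -0.06 | shift [ 0.0008 -0.0014  0.0052] rows 1 each [ 0.0008 -0.0014  0.0052]
```

Small step down, then release and lift.

```bash
python3 -m pendant '[{"dx":0,"dy":0,"dz":0.002,"rx":0,"ry":0,"rz":0,"hand":0.04},{"dx":0,"dy":0,"dz":0.002,"rx":0,"ry":0,"rz":0,"hand":0.04},{"dx":0,"dy":0,"dz":0,"rx":0,"ry":0,"rz":0,"hand":0.04}]'; python3 -m pendant '[{"dx":0,"dy":0,"dz":0,"rx":0,"ry":0,"rz":0,"hand":0.06},{"dx":0,"dy":0,"dz":0,"rx":0,"ry":0,"rz":0,"hand":0.07},{"dx":0,"dy":0,"dz":0,"rx":0,"ry":0,"rz":0,"hand":0.07},{"dx":0,"dy":0,"dz":0,"rx":0,"ry":0,"rz":0,"hand":0.07},{"dx":0,"dy":0,"dz":-0.02,"rx":0,"ry":0,"rz":0,"hand":0.07},{"dx":0,"dy":0,"dz":-0.04,"rx":0,"ry":0,"rz":0,"hand":0.07},{"dx":0,"dy":0,"dz":-0.04,"rx":0,"ry":0,"rz":0,"hand":0.07},{"dx":0,"dy":0,"dz":-0.03,"rx":0,"ry":0,"rz":0,"hand":0.07},{"dx":0,"dy":0,"dz":0,"rx":0,"ry":0,"rz":0,"hand":0.07}]';  python3 plan.py .4387 -.1805 .10 -24
```

```text
clock: 14.23
position: [0.6332, -0.2565, 0.0146]
ee_rot: [0.001, 0.678, 0.735, 0.0]
contact_force: [0.7, 0.1, 0.6]
width: 0.0483
gripper_force: 26.9
clock: 14.98
position: [0.6365, -0.2583, 0.1519]
ee_rot: [0.007, 0.678, 0.735, 0.002]
contact_force: [1.3, -0.0, 0.6]
width: 0.0699
gripper_force: 0.0
theta 4.6 q6->0.03 rotvec [ 0.8   0.25 28.61] rows 5 each rz 5.72 | shift [-0.0094 -0.2123  0.0519] rows 6 each [-0.0016 -0.0354  0.0087]
```

```bash
python3 -m pendant '[{"dx":0,"dy":0,"dz":0,"rx":0,"ry":0,"rz":5.72,"hand":0.075},{"dx":0,"dy":0,"dz":0,"rx":0,"ry":0,"rz":5.72,"hand":0.075},{"dx":0,"dy":0,"dz":0,"rx":0,"ry":0,"rz":5.72,"hand":0.075},{"dx":0,"dy":0,"dz":0,"rx":0,"ry":0,"rz":5.72,"hand":0.075},{"dx":0,"dy":0,"dz":0,"rx":0,"ry":0,"rz":5.72,"hand":0.075},{"dx":0,"dy":-0.035,"dz":0,"rx":0,"ry":0,"rz":0,"hand":0.075},{"dx":-0.002,"dy":-0.035,"dz":0,"rx":0,"ry":0,"rz":0,"hand":0.075},{"dx":-0.002,"dy":-0.035,"dz":0.01,"rx":0,"ry":0,"rz":0,"hand":0.075},{"dx":-0.002,"dy":-0.035,"dz":0.02,"rx":0,"ry":0,"rz":0,"hand":0.075},{"dx":-0.002,"dy":-0.035,"dz":0.02,"rx":0,"ry":0,"rz":0,"hand":0.075},{"dx":-0.001,"dy":-0.035,"dz":0,"rx":0,"ry":0,"rz":0,"hand":0.075},{"dx":0,"dy":0,"dz":0,"rx":0,"ry":0,"rz":0,"hand":0.075}]';python3 -m pendant '[{"dx":0,"dy":0,"dz":0,"rx":0,"ry":0,"rz":0,"hand":0.075}]' ; python3 plan.py .4387 -.1805 .006 -24
```

```text
clock: 15.98
position: [0.4268, -0.1735, 0.091]
ee_rot: [-0.007, 0.839, 0.545, -0.004]
contact_force: [-0.4, 0.9, -0.1]
width: 0.0752
gripper_force: 0.0
clock: 16.07
position: [0.4347, -0.1778, 0.0932]
ee_rot: [-0.001, 0.839, 0.545, -0.0]
contact_force: [0.8, -0.2, 0.5]
width: 0.0747
gripper_force: 0.0
theta -24.0 q6->0.03 rotvec [-0.12 -0.02 -0.01] rows 1 each rz -0.01 | shift [-0.0008  0.0048  0.0872] rows 3 each [-0.0003  0.0016  0.0291]
```

```bash
python3 -m pendant '[{"dx":0,"dy":0,"dz":0.02,"rx":0,"ry":0,"rz":0,"hand":0.075},{"dx":0,"dy":0,"dz":0.015,"rx":0,"ry":0,"rz":0,"hand":0.075},{"dx":0,"dy":0,"dz":0,"rx":0,"ry":0,"rz":0,"hand":0.075}]' ; python3 plan.py .4387 -.1805 .006 -24
```

```text
clock: 16.32
position: [0.4371, -0.1791, 0.057]
ee_rot: [-0.001, 0.839, 0.545, -0.0]
contact_force: [-0.6, 0.9, -1.0]
width: 0.0749
gripper_force: 0.0
theta -24.0 q6->0.03 rotvec [-0.13 -0.02  0.01] rows 1 each rz 0.01 | shift [-0.0006  0.002   0.051 ] rows 2 each [-0.0003  0.001   0.0255]
```

```bash
python3 -m pendant '[{"dx":0,"dy":0.001,"dz":0.025,"rx":0,"ry":0,"rz":0,"hand":0.075},{"dx":0,"dy":0,"dz":0.017,"rx":0,"ry":0,"rz":0,"hand":0.075},{"dx":0,"dy":0,"dz":0.008,"rx":0,"ry":0,"rz":0,"hand":0.075},{"dx":0,"dy":0,"dz":0,"rx":0,"ry":0,"rz":0,"hand":0.075}]' && python3 -m pendant '[{"dx":0,"dy":0,"dz":0,"rx":0,"ry":0,"rz":0,"hand":0.03},{"dx":0,"dy":0,"dz":0,"rx":0,"ry":0,"rz":0,"hand":0.03},{"dx":0,"dy":0,"dz":0,"rx":0,"ry":0,"rz":0,"hand":0.03},{"dx":0,"dy":0,"dz":0,"rx":0,"ry":0,"rz":0,"hand":0.03},{"dx":0,"dy":0,"dz":0,"rx":0,"ry":0,"rz":0,"hand":0.03},{"dx":0,"dy":0,"dz":0,"rx":0,"ry":0,"rz":0,"hand":0.03},{"dx":0,"dy":0,"dz":0,"rx":0,"ry":0,"rz":0,"hand":0.03},{"dx":0,"dy":0,"dz":0,"rx":0,"ry":0,"rz":0,"hand":0.03},{"dx":0,"dy":0,"dz":0,"rx":0,"ry":0,"rz":0,"hand":0.03}]' 25;python3 -m pendant '[{"dx":0,"dy":0,"dz":-0.02,"rx":0,"ry":0,"rz":0,"hand":0.03},{"dx":0,"dy":0,"dz":-0.04,"rx":0,"ry":0,"rz":0,"hand":0.03},{"dx":0,"dy":0,"dz":-0.04,"rx":0,"ry":0,"rz":0,"hand":0.03},{"dx":0,"dy":0,"dz":-0.02,"rx":0,"ry":0,"rz":-5.72,"hand":0.03},{"dx":0,"dy":0,"dz":0,"rx":0,"ry":0,"rz":-5.72,"hand":0.03},{"dx":0,"dy":0,"dz":0,"rx":0,"ry":0,"rz":-5.72,"hand":0.03},{"dx":0,"dy":0,"dz":0,"rx":0,"ry":0,"rz":-5.72,"hand":0.03},{"dx":0,"dy":0,"dz":0,"rx":0,"ry":0,"rz":-5.72,"hand":0.03},{"dx":0,"dy":0,"dz":0,"rx":0,"ry":0,"rz":0,"hand":0.03},{"dx":0,"dy":0,"dz":0,"rx":0,"ry":0,"rz":0,"hand":0.03}]'; python3 plan.py .6255 -.168 .12 4.7
```

```text
clock: 16.65
position: [0.438, -0.1795, 0.0077]
ee_rot: [-0.001, 0.839, 0.545, -0.0]
contact_force: [0.0, 0.1, 0.2]
width: 0.075
gripper_force: 0.0
clock: 17.4
position: [0.439, -0.1801, 0.0098]
ee_rot: [0.001, 0.839, 0.545, 0.001]
contact_force: [-0.0, 0.0, 7.2]
width: 0.0416
gripper_force: 26.8
clock: 18.23
position: [0.4375, -0.1793, 0.1287]
ee_rot: [-0.0, 0.679, 0.734, 0.0]
contact_force: [0.2, -0.1, -0.7]
width: 0.0413
gripper_force: 26.0
theta 4.5 q6->-0.34 rotvec [-0.02 -0.02 -0.24] rows 1 each rz -0.24 | shift [-0.0042  0.1883  0.0087] rows 5 each [-0.0008  0.0377  0.0017]
```

```bash
python3 -m pendant '[{"dx":0,"dy":0.02,"dz":0,"rx":0,"ry":0,"rz":0,"hand":0.03},{"dx":-0.001,"dy":0.035,"dz":0,"rx":0,"ry":0,"rz":0,"hand":0.03},{"dx":-0.001,"dy":0.035,"dz":0,"rx":0,"ry":0,"rz":0,"hand":0.03},{"dx":-0.001,"dy":0.035,"dz":0,"rx":0,"ry":0,"rz":0,"hand":0.03},{"dx":-0.001,"dy":0.033,"dz":0,"rx":0,"ry":0,"rz":0,"hand":0.03},{"dx":0,"dy":0.02,"dz":0,"rx":0,"ry":0,"rz":0,"hand":0.03},{"dx":0,"dy":0.01,"dz":0,"rx":0,"ry":0,"rz":0,"hand":0.03},{"dx":0,"dy":0,"dz":0,"rx":0,"ry":0,"rz":0,"hand":0.03},{"dx":0,"dy":0,"dz":0,"rx":0,"ry":0,"rz":0,"hand":0.03},{"dx":0,"dy":0,"dz":0,"rx":0,"ry":0,"rz":0,"hand":0.03}]'; python3 plan.py .6255 -.168 .054 4.7; python3 -c "
from geo import *
snap('wrist','w6')"
```

```text
clock: 19.07
position: [0.6236, -0.1682, 0.1284]
ee_rot: [-0.001, 0.678, 0.735, -0.001]
contact_force: [-0.3, 0.7, -0.6]
width: 0.0415
gripper_force: 26.0
theta 4.6 q6->-0.34 rotvec [-0.14 -0.05 -0.14] rows 1 each rz -0.14 | shift [0.0001 0.0019 0.0744] rows 2 each [0.     0.001  0.0372]
```

View pics/w6.png

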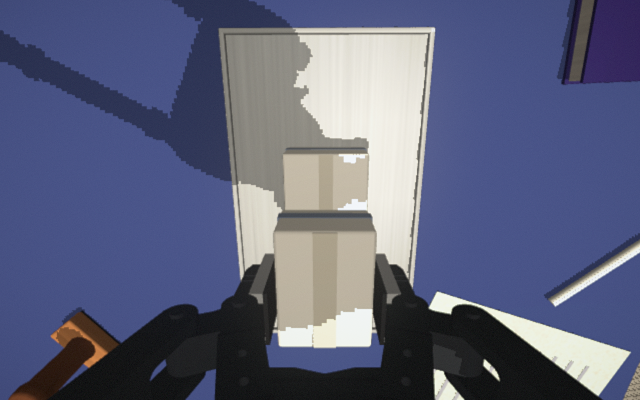

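The small carton is held squarely over the large one, with its top corners at (275,232), (376,232), (371,347) and (280,347). The large carton's visible end corners are at (283,155) and (368,155).

Run:
```python
from geo import *
w=load("w6")
S=np.array([plane(w,*p,.149) for p in[(275,232),(376,232),(371,347),(280,347)]]);L=np.array([plane(w,*p,.044) for p in[(283,154),(368,154)]])
c=np.radians(4.7);y=np.array([-np.sin(c),np.cos(c)])
print(S.round(4),S.mean(0),L.round(4),L.mean(0)[:2]-.042*y, np.linalg.norm(S[0]-S[1]))
```

```text
[[ 0.6023 -0.1432  0.149 ]
 [ 0.6423 -0.1399  0.149 ]
 [ 0.647  -0.1948  0.149 ]
 [ 0.6065 -0.1981  0.149 ]] [ 0.62452643 -0.16900215  0.149     ] [[ 0.592  -0.1279  0.044 ]
 [ 0.6503 -0.1232  0.044 ]] [ 0.62455774 -0.16738954] 0.040154636309919084
```

```bash
python3 -m pendant '[{"dx":0.001,"dy":0.001,"dz":0.02,"rx":0,"ry":0,"rz":0,"hand":0.03},{"dx":0,"dy":0,"dz":0.025,"rx":0,"ry":0,"rz":0,"hand":0.03},{"dx":0,"dy":0,"dz":0.015,"rx":0,"ry":0,"rz":0,"hand":0.03},{"dx":0,"dy":0,"dz":0.008,"rx":0,"ry":0,"rz":0,"hand":0.03},{"dx":0,"dy":0,"dz":0.004,"rx":0,"ry":0,"rz":0,"hand":0.03},{"dx":0,"dy":0,"dz":0,"rx":0,"ry":0,"rz":0,"hand":0.03},{"dx":0,"dy":0,"dz":0,"rx":0,"ry":0,"rz":0,"hand":0.03}]'; python3 plan.py .6255 -.168 .054 4.7
```

```text
clock: 19.7
position: [0.6268, -0.1676, 0.0577]
ee_rot: [0.001, 0.678, 0.735, 0.0]
contact_force: [0.3, -0.6, 0.0]
width: 0.0417
gripper_force: 26.0
theta 4.6 q6->-0.34 rotvec [ 0.08  0.03 -0.11] rows 1 each rz -0.11 | shift [-0.0002 -0.0013  0.0037] rows 1 each [-0.0002 -0.0013  0.0037]
```

```bash
python3 -m pendant '[{"dx":0,"dy":-0.001,"dz":0.0015,"rx":0,"ry":0,"rz":0,"hand":0.03},{"dx":0,"dy":0,"dz":0.0015,"rx":0,"ry":0,"rz":0,"hand":0.03},{"dx":0,"dy":0,"dz":0,"rx":0,"ry":0,"rz":0,"hand":0.03}]'; python3 -m pendant '[{"dx":0,"dy":0,"dz":0,"rx":0,"ry":0,"rz":0,"hand":0.05},{"dx":0,"dy":0,"dz":0,"rx":0,"ry":0,"rz":0,"hand":0.06},{"dx":0,"dy":0,"dz":0,"rx":0,"ry":0,"rz":0,"hand":0.065},{"dx":0,"dy":0,"dz":0,"rx":0,"ry":0,"rz":0,"hand":0.07},{"dx":0,"dy":0,"dz":-0.02,"rx":0,"ry":0,"rz":0,"hand":0.07},{"dx":0,"dy":0,"dz":-0.04,"rx":0,"ry":0,"rz":0,"hand":0.07},{"dx":0,"dy":0,"dz":-0.04,"rx":0,"ry":0,"rz":0,"hand":0.07},{"dx":0,"dy":0,"dz":-0.02,"rx":0,"ry":0,"rz":0,"hand":0.07},{"dx":0,"dy":0,"dz":0,"rx":0,"ry":0,"rz":0,"hand":0.07},{"dx":0,"dy":0,"dz":0,"rx":0,"ry":0,"rz":0,"hand":0.07}]';  python3 plan.py .4216 .160 .17 4.7
```

```text
clock: 19.95
position: [0.6257, -0.1674, 0.0542]
ee_rot: [0.0, 0.678, 0.735, 0.0]
contact_force: [0.9, -0.7, -0.6]
width: 0.0415
gripper_force: 26.0
clock: 20.78
position: [0.6263, -0.1676, 0.1755]
ee_rot: [0.002, 0.678, 0.735, 0.001]
contact_force: [-1.0, -0.3, -0.8]
width: 0.0699
gripper_force: 0.0
theta 4.6 q6->0.28 rotvec [ 0.19  0.08 -0.09] rows 1 each rz -0.09 | shift [ 0.3433 -0.1771  0.0055] rows 11 each [ 0.0312 -0.0161  0.0005]
```

Now the pill bottle.

```bash
python3 -m pendant '[{"dx":0.0312,"dy":-0.0161,"dz":0,"rx":0,"ry":0,"rz":0,"hand":0.075},{"dx":0.0312,"dy":-0.0161,"dz":0,"rx":0,"ry":0,"rz":0,"hand":0.075},{"dx":0.0312,"dy":-0.0161,"dz":0,"rx":0,"ry":0,"rz":0,"hand":0.075},{"dx":0.0312,"dy":-0.0161,"dz":0,"rx":0,"ry":0,"rz":0,"hand":0.075},{"dx":0.0312,"dy":-0.0161,"dz":0,"rx":0,"ry":0,"rz":0,"hand":0.075},{"dx":0.0312,"dy":-0.0161,"dz":0,"rx":0,"ry":0,"rz":0,"hand":0.075},{"dx":0.0312,"dy":-0.0161,"dz":0,"rx":0,"ry":0,"rz":0,"hand":0.075},{"dx":0.0312,"dy":-0.0161,"dz":0,"rx":0,"ry":0,"rz":0,"hand":0.075},{"dx":0.0312,"dy":-0.0161,"dz":0,"rx":0,"ry":0,"rz":0,"hand":0.075},{"dx":0.0312,"dy":-0.0161,"dz":0,"rx":0,"ry":0,"rz":0,"hand":0.075},{"dx":0.0222,"dy":-0.0111,"dz":0,"rx":0,"ry":0,"rz":0,"hand":0.075},{"dx":0.009,"dy":-0.005,"dz":0,"rx":0,"ry":0,"rz":0,"hand":0.075}]';python3 -m pendant '[{"dx":0,"dy":0,"dz":0,"rx":0,"ry":0,"rz":0,"hand":0.075},{"dx":0,"dy":0,"dz":0,"rx":0,"ry":0,"rz":0,"hand":0.075},{"dx":0,"dy":0,"dz":0,"rx":0,"ry":0,"rz":0,"hand":0.075}]'; python3 plan.py .4216 .160 .03 4.7; python3 -c "
from det import *
w=snap('wrist','w7');c=blobs(w,[190]*3,[255]*3,(200,120,440,330));q=cv2.fitEllipse(c);print(q,proj(w,(.4216,.16,.084)),plane(w,*q[0],.084))"
```

```text
clock: 21.78
position: [0.4177, 0.1624, 0.172]
ee_rot: [-0.002, 0.677, 0.736, -0.002]
contact_force: [-0.4, -1.0, -0.1]
width: 0.0747
gripper_force: 0.0
clock: 22.03
position: [0.422, 0.1596, 0.1732]
ee_rot: [0.0, 0.678, 0.735, -0.0]
contact_force: [0.4, 0.5, -0.2]
width: 0.075
gripper_force: 0.0
theta 4.6 q6->0.28 rotvec [-0.02  0.05 -0.12] rows 1 each rz -0.12 | shift [ 0.0005 -0.0004  0.1432] rows 4 each [ 0.0001 -0.0001  0.0358]
((323.3878173828125, 210.5481414794922), (45.62492752075195, 48.203372955322266), 85.82093048095703) (np.float64(323.4109195473097), np.float64(210.24337856019943)) [0.42160159 0.15976256 0.084     ]
```

```bash
python3 -m pendant '[{"dx":0,"dy":0,"dz":0.03,"rx":0,"ry":0,"rz":0,"hand":0.075},{"dx":0,"dy":0,"dz":0.035,"rx":0,"ry":0,"rz":0,"hand":0.075},{"dx":0,"dy":0,"dz":0.035,"rx":0,"ry":0,"rz":0,"hand":0.075},{"dx":0,"dy":0,"dz":0.026,"rx":0,"ry":0,"rz":0,"hand":0.075},{"dx":0,"dy":0,"dz":0.015,"rx":0,"ry":0,"rz":0,"hand":0.075},{"dx":0,"dy":0,"dz":0,"rx":0,"ry":0,"rz":0,"hand":0.075},{"dx":0,"dy":0,"dz":0,"rx":0,"ry":0,"rz":0,"hand":0.075}]' && python3 -m pendant '[{"dx":0,"dy":0,"dz":0,"rx":0,"ry":0,"rz":0,"hand":0.03},{"dx":0,"dy":0,"dz":0,"rx":0,"ry":0,"rz":0,"hand":0.03},{"dx":0,"dy":0,"dz":0,"rx":0,"ry":0,"rz":0,"hand":0.03},{"dx":0,"dy":0,"dz":0,"rx":0,"ry":0,"rz":0,"hand":0.03},{"dx":0,"dy":0,"dz":0,"rx":0,"ry":0,"rz":0,"hand":0.03},{"dx":0,"dy":0,"dz":0,"rx":0,"ry":0,"rz":0,"hand":0.03},{"dx":0,"dy":0,"dz":0,"rx":0,"ry":0,"rz":0,"hand":0.03},{"dx":0,"dy":0,"dz":0,"rx":0,"ry":0,"rz":0,"hand":0.03},{"dx":0,"dy":0,"dz":0,"rx":0,"ry":0,"rz":0,"hand":0.03}]' 30;python3 -m pendant '[{"dx":0,"dy":0,"dz":-0.02,"rx":0,"ry":0,"rz":0,"hand":0.03},{"dx":0,"dy":0,"dz":-0.03,"rx":0,"ry":0,"rz":0,"hand":0.03},{"dx":0,"dy":0,"dz":-0.03,"rx":0,"ry":0,"rz":0,"hand":0.03},{"dx":0,"dy":0,"dz":-0.02,"rx":0,"ry":0,"rz":0,"hand":0.03},{"dx":0,"dy":0,"dz":0,"rx":0,"ry":0,"rz":0,"hand":0.03},{"dx":0,"dy":0,"dz":0,"rx":0,"ry":0,"rz":0,"hand":0.03}]'; python3 plan.py .6183 -.087 .13 4.7
```

```text
clock: 22.67
position: [0.4217, 0.1595, 0.0321]
ee_rot: [-0.0, 0.679, 0.734, -0.001]
contact_force: [-0.6, 0.3, 0.5]
width: 0.075
gripper_force: 0.0
clock: 23.42
position: [0.4225, 0.1607, 0.0341]
ee_rot: [0.001, 0.678, 0.735, 0.001]
contact_force: [-0.8, -0.7, 6.4]
width: 0.039
gripper_force: 30.5
clock: 23.92
position: [0.4221, 0.1607, 0.1339]
ee_rot: [0.001, 0.678, 0.735, 0.001]
contact_force: [-0.2, 0.0, -1.1]
width: 0.0387
gripper_force: 30.9
theta 4.6 q6->-0.22 rotvec [ 0.2  -0.03 -0.07] rows 1 each rz -0.07 | shift [-0.263   0.1753  0.0039] rows 9 each [-0.0292  0.0195  0.0004]
```

```bash
python3 -m pendant '[{"dx":-0.0163,"dy":0.0105,"dz":0,"rx":0,"ry":0,"rz":0,"hand":0.03},{"dx":-0.0292,"dy":0.0195,"dz":0,"rx":0,"ry":0,"rz":0,"hand":0.03},{"dx":-0.0292,"dy":0.0195,"dz":0,"rx":0,"ry":0,"rz":0,"hand":0.03},{"dx":-0.0292,"dy":0.0195,"dz":0,"rx":0,"ry":0,"rz":0,"hand":0.03},{"dx":-0.0292,"dy":0.0195,"dz":0,"rx":0,"ry":0,"rz":0,"hand":0.03},{"dx":-0.0292,"dy":0.0195,"dz":0,"rx":0,"ry":0,"rz":0,"hand":0.03},{"dx":-0.0292,"dy":0.0195,"dz":0,"rx":0,"ry":0,"rz":0,"hand":0.03},{"dx":-0.0292,"dy":0.0195,"dz":0,"rx":0,"ry":0,"rz":0,"hand":0.03},{"dx":-0.0292,"dy":0.0195,"dz":0,"rx":0,"ry":0,"rz":0,"hand":0.03},{"dx":-0.0133,"dy":0.009,"dz":0,"rx":0,"ry":0,"rz":0,"hand":0.03},{"dx":0,"dy":0,"dz":0,"rx":0,"ry":0,"rz":0,"hand":0.03},{"dx":0,"dy":0,"dz":0,"rx":0,"ry":0,"rz":0,"hand":0.03}]';python3 -m pendant '[{"dx":0,"dy":0,"dz":0,"rx":0,"ry":0,"rz":0,"hand":0.03},{"dx":0,"dy":0,"dz":0,"rx":0,"ry":0,"rz":0,"hand":0.03}]'; python3 plan.py .6183 -.086 .038 4.7
```

```text
clock: 24.92
position: [0.6163, -0.088, 0.1303]
ee_rot: [-0.002, 0.679, 0.734, -0.001]
contact_force: [-0.6, -0.1, -0.8]
width: 0.0389
gripper_force: 30.9
clock: 25.08
position: [0.616, -0.0864, 0.1319]
ee_rot: [-0.001, 0.678, 0.735, -0.0]
contact_force: [-0.6, -0.6, -0.8]
width: 0.0385
gripper_force: 30.9
theta 4.7 q6->-0.22 rotvec [-0.14 -0.08 -0.03] rows 1 each rz -0.03 | shift [0.0002 0.0023 0.0939] rows 3 each [0.0001 0.0008 0.0313]
```

```bash
python3 -m pendant '[{"dx":0,"dy":0.001,"dz":0.025,"rx":0,"ry":0,"rz":0,"hand":0.03},{"dx":0,"dy":0.001,"dz":0.03,"rx":0,"ry":0,"rz":0,"hand":0.03},{"dx":0,"dy":0,"dz":0.02,"rx":0,"ry":0,"rz":0,"hand":0.03},{"dx":0,"dy":0,"dz":0.01,"rx":0,"ry":0,"rz":0,"hand":0.03},{"dx":0,"dy":0,"dz":0.004,"rx":0,"ry":0,"rz":0,"hand":0.03},{"dx":0,"dy":0,"dz":0,"rx":0,"ry":0,"rz":0,"hand":0.03},{"dx":0,"dy":0,"dz":0,"rx":0,"ry":0,"rz":0,"hand":0.03}]'; python3 plan.py .6183 -.086 .037 4.7
```

```text
clock: 25.67
position: [0.6202, -0.0874, 0.0448]
ee_rot: [0.001, 0.678, 0.735, 0.001]
contact_force: [0.3, 0.3, -0.1]
width: 0.0388
gripper_force: 30.9
theta 4.6 q6->-0.22 rotvec [ 0.11  0.03 -0.06] rows 1 each rz -0.06 | shift [ 0.0015 -0.0018  0.0078] rows 1 each [ 0.0015 -0.0018  0.0078]
```

```bash
python3 -m pendant '[{"dx":0,"dy":-0.001,"dz":0.003,"rx":0,"ry":0,"rz":0,"hand":0.03},{"dx":0,"dy":0,"dz":0.002,"rx":0,"ry":0,"rz":0,"hand":0.03},{"dx":0,"dy":0,"dz":0.001,"rx":0,"ry":0,"rz":0,"hand":0.03},{"dx":0,"dy":0,"dz":0,"rx":0,"ry":0,"rz":0,"hand":0.03},{"dx":0,"dy":0,"dz":0,"rx":0,"ry":0,"rz":0,"hand":0.03}]'; python3 plan.py .6183 -.086 .037 4.7
```

```text
clock: 26.08
position: [0.6188, -0.0878, 0.0382]
ee_rot: [0.0, 0.678, 0.735, 0.0]
contact_force: [-0.8, -0.4, 1.5]
width: 0.0385
gripper_force: 31.0
theta 4.6 q6->-0.22 rotvec [ 0.05  0.01 -0.09] rows 1 each rz -0.09 | shift [ 0.0018 -0.0003  0.0012] rows 1 each [ 0.0018 -0.0003  0.0012]
```

Near contact: release and rise, then head for the stamp.

```bash
python3 -m pendant '[{"dx":0,"dy":0,"dz":0.0005,"rx":0,"ry":0,"rz":0,"hand":0.045},{"dx":0,"dy":0,"dz":0,"rx":0,"ry":0,"rz":0,"hand":0.055},{"dx":0,"dy":0,"dz":0,"rx":0,"ry":0,"rz":0,"hand":0.065},{"dx":0,"dy":0,"dz":0,"rx":0,"ry":0,"rz":0,"hand":0.065},{"dx":0,"dy":0,"dz":-0.015,"rx":0,"ry":0,"rz":0,"hand":0.065},{"dx":0,"dy":0,"dz":-0.03,"rx":0,"ry":0,"rz":0,"hand":0.065},{"dx":0,"dy":0,"dz":-0.04,"rx":0,"ry":0,"rz":0,"hand":0.065},{"dx":0,"dy":0,"dz":-0.04,"rx":0,"ry":0,"rz":0,"hand":0.065},{"dx":0,"dy":0,"dz":-0.04,"rx":0,"ry":0,"rz":0,"hand":0.065},{"dx":0,"dy":0,"dz":0,"rx":0,"ry":0,"rz":0,"hand":0.065},{"dx":0,"dy":0,"dz":0,"rx":0,"ry":0,"rz":0,"hand":0.065}]';  python3 plan.py .4085 -.3245 .17 4.7; python3 -c "
from geo import *
w=snap('wrist','w8');t=snap('top','t8')"
```

```text
clock: 27.0
position: [0.6202, -0.0881, 0.2057]
ee_rot: [0.003, 0.678, 0.735, 0.002]
contact_force: [-0.3, -0.4, -1.4]
width: 0.0653
gripper_force: 0.0
theta 4.6 q6->-0.75 rotvec [ 0.39  0.13 -0.08] rows 1 each rz -0.08 | shift [-0.2183 -0.2304  0.0357] rows 9 each [-0.0243 -0.0256  0.004 ]
```

View pics/w8.png

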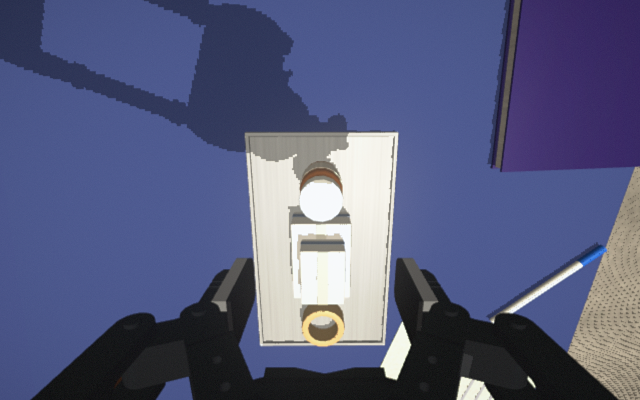

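The cartons are stacked squarely, with the bottle at (321,200) and the tape at (323,325) in line with them on the tray. Next is the stamp.

```bash
python3 -m pendant '[{"dx":-0.0243,"dy":-0.0256,"dz":0,"rx":0,"ry":0,"rz":0,"hand":0.07},{"dx":-0.0243,"dy":-0.0256,"dz":0,"rx":0,"ry":0,"rz":0,"hand":0.07},{"dx":-0.0243,"dy":-0.0256,"dz":0,"rx":0,"ry":0,"rz":0,"hand":0.07},{"dx":-0.0243,"dy":-0.0256,"dz":0,"rx":0,"ry":0,"rz":0,"hand":0.07},{"dx":-0.0243,"dy":-0.0256,"dz":0,"rx":0,"ry":0,"rz":0,"hand":0.07},{"dx":-0.0243,"dy":-0.0256,"dz":0,"rx":0,"ry":0,"rz":0,"hand":0.07},{"dx":-0.0243,"dy":-0.0256,"dz":0.006,"rx":0,"ry":0,"rz":0,"hand":0.07},{"dx":-0.0243,"dy":-0.0256,"dz":0.01,"rx":0,"ry":0,"rz":0,"hand":0.07},{"dx":-0.0143,"dy":-0.0156,"dz":0.01,"rx":0,"ry":0,"rz":0,"hand":0.07},{"dx":-0.01,"dy":-0.01,"dz":0.01,"rx":0,"ry":0,"rz":0,"hand":0.07},{"dx":0,"dy":0,"dz":0,"rx":0,"ry":0,"rz":0,"hand":0.07},{"dx":0,"dy":0,"dz":0,"rx":0,"ry":0,"rz":0,"hand":0.07}]';python3 -m pendant '[{"dx":0,"dy":0,"dz":0,"rx":0,"ry":0,"rz":0,"hand":0.07},{"dx":0,"dy":0,"dz":0,"rx":0,"ry":0,"rz":0,"hand":0.07}]'; python3 plan.py .4085 -.3245 .030 4.7; python3 -c "
from geo import *
w=snap('wrist','w9');print(proj(w,(.4085,-.3245,.083)),proj(w,(.4085,-.3245,.018)))
cv2.imwrite('pics/c9.png',cv2.resize(w['frame'][120:320,200:450][:,:,::-1],None,fx=3,fy=3,interpolation=cv2.INTER_CUBIC))"
```

```text
clock: 28.1
position: [0.405, -0.3234, 0.1641]
ee_rot: [-0.003, 0.679, 0.734, 0.0]
contact_force: [0.1, 0.5, 0.9]
width: 0.0701
gripper_force: 0.0
clock: 28.27
position: [0.4071, -0.3235, 0.1661]
ee_rot: [-0.0, 0.678, 0.735, 0.0]
contact_force: [0.2, 0.0, 0.8]
width: 0.07
gripper_force: 0.0
theta 4.7 q6->-0.75 rotvec [ 0.01 -0.03 -0.03] rows 1 each rz -0.03 | shift [-0.0011  0.0013  0.1361] rows 4 each [-0.0003  0.0003  0.034 ]
(np.float64(325.71219512092466), np.float64(215.05610743686077)) (np.float64(325.4187809272877), np.float64(192.29276884436956))
```

View pics/c9.png

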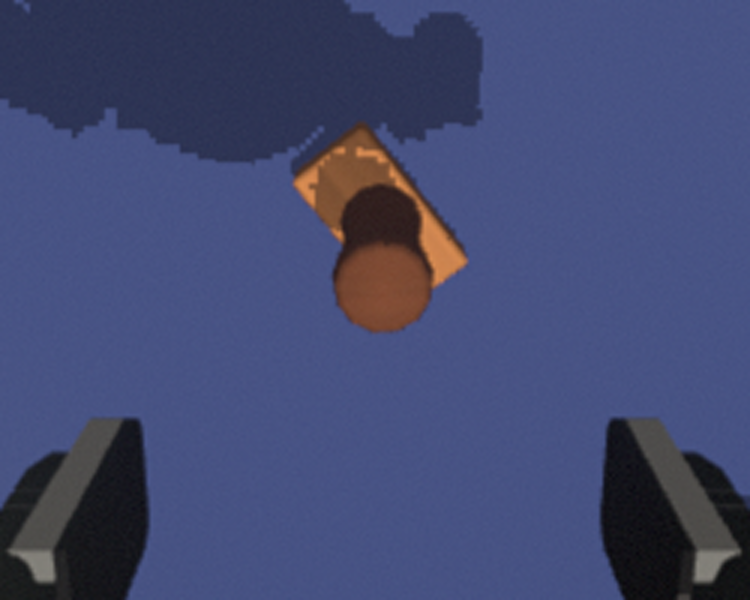

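Run:
```python
from geo import *
w=load("w9");k=lambda u,v:plane(w,200+(u+.5)/3-.5,120+(v+.5)/3-.5,.018)
a,b,c=k(294,182),k(362,128),k(467,262);print((a+c)/2,np.linalg.norm(b-a),np.linalg.norm(c-b),np.degrees(np.arctan2(*(c-b)[1::-1])),np.degrees(np.arctan2(*(b-a)[1::-1])))
print(plane(w,327.5,215.2,.083))
```

```text
[ 0.40992719 -0.32583953  0.018     ] 0.026193971273135015 0.05251560989885725 -47.53259314367533 43.15417679329115
[ 0.40979786 -0.3245047   0.083     ]
```

```bash
python3 -m pendant '[{"dx":-0.001,"dy":0.0025,"dz":0.03,"rx":0,"ry":0,"rz":0,"hand":0.07},{"dx":0,"dy":0,"dz":0.035,"rx":0,"ry":0,"rz":0,"hand":0.07},{"dx":0,"dy":0,"dz":0.035,"rx":0,"ry":0,"rz":0,"hand":0.07},{"dx":0,"dy":0,"dz":0.023,"rx":0,"ry":0,"rz":0,"hand":0.07},{"dx":0,"dy":0,"dz":0.012,"rx":0,"ry":0,"rz":0,"hand":0.07},{"dx":0,"dy":0,"dz":0,"rx":0,"ry":0,"rz":0,"hand":0.07},{"dx":0,"dy":0,"dz":0,"rx":0,"ry":0,"rz":0,"hand":0.07}]' && python3 -m pendant '[{"dx":0,"dy":0,"dz":0,"rx":0,"ry":0,"rz":0,"hand":0.04},{"dx":0,"dy":0,"dz":0,"rx":0,"ry":0,"rz":0,"hand":0.03},{"dx":0,"dy":0,"dz":0,"rx":0,"ry":0,"rz":0,"hand":0.015},{"dx":0,"dy":0,"dz":0,"rx":0,"ry":0,"rz":0,"hand":0.015},{"dx":0,"dy":0,"dz":0,"rx":0,"ry":0,"rz":0,"hand":0.015},{"dx":0,"dy":0,"dz":0,"rx":0,"ry":0,"rz":0,"hand":0.015},{"dx":0,"dy":0,"dz":0,"rx":0,"ry":0,"rz":0,"hand":0.015},{"dx":0,"dy":0,"dz":0,"rx":0,"ry":0,"rz":0,"hand":0.015},{"dx":0,"dy":0,"dz":0,"rx":0,"ry":0,"rz":0,"hand":0.015},{"dx":0,"dy":0,"dz":0,"rx":0,"ry":0,"rz":0,"hand":0.015},{"dx":0,"dy":0,"dz":0,"rx":0,"ry":0,"rz":0,"hand":0.015}]' 35;python3 -m pendant '[{"dx":0,"dy":0,"dz":-0.02,"rx":0,"ry":0,"rz":0,"hand":0.015},{"dx":0,"dy":0,"dz":-0.04,"rx":0,"ry":0,"rz":0,"hand":0.015},{"dx":0,"dy":0,"dz":-0.04,"rx":0,"ry":0,"rz":0,"hand":0.015},{"dx":0,"dy":0,"dz":-0.04,"rx":0,"ry":0,"rz":0,"hand":0.015},{"dx":0,"dy":0,"dz":-0.02,"rx":0,"ry":0,"rz":0,"hand":0.015},{"dx":0,"dy":0,"dz":0,"rx":0,"ry":0,"rz":0,"hand":0.015},{"dx":0,"dy":0,"dz":0,"rx":0,"ry":0,"rz":0,"hand":0.015}]'; python3 plan.py .624 .1527 .18 -51.6
```

```text
clock: 28.9
position: [0.4095, -0.3244, 0.0311]
ee_rot: [-0.0, 0.678, 0.735, 0.0]
contact_force: [0.2, -0.3, -0.1]
width: 0.0703
gripper_force: 0.0
clock: 29.82
position: [0.4094, -0.3255, 0.0324]
ee_rot: [0.001, 0.678, 0.735, 0.0]
contact_force: [-0.8, -0.0, 6.4]
width: 0.0215
gripper_force: 30.9
clock: 30.4
position: [0.4093, -0.3254, 0.1925]
ee_rot: [0.002, 0.678, 0.735, -0.0]
contact_force: [0.6, 0.1, -1.5]
width: 0.0219
gripper_force: 31.6
theta 4.6 q6->1.14 rotvec [ 0.18  0.06 56.2 ] rows 9 each rz 6.24 | shift [ 0.4652 -0.2413  0.0125] rows 14 each [ 0.0332 -0.0172  0.0009]
```

```bash
python3 -m pendant '[{"dx":0,"dy":0,"dz":0,"rx":0,"ry":0,"rz":5.62,"hand":0.015},{"dx":0,"dy":0,"dz":0,"rx":0,"ry":0,"rz":5.62,"hand":0.015},{"dx":0,"dy":0,"dz":0,"rx":0,"ry":0,"rz":5.62,"hand":0.015},{"dx":0,"dy":0,"dz":0,"rx":0,"ry":0,"rz":5.62,"hand":0.015},{"dx":0,"dy":0,"dz":0,"rx":0,"ry":0,"rz":5.62,"hand":0.015},{"dx":0,"dy":0,"dz":0,"rx":0,"ry":0,"rz":5.62,"hand":0.015},{"dx":0,"dy":0,"dz":0,"rx":0,"ry":0,"rz":5.62,"hand":0.015},{"dx":0,"dy":0,"dz":0,"rx":0,"ry":0,"rz":5.62,"hand":0.015},{"dx":0,"dy":0,"dz":0,"rx":0,"ry":0,"rz":5.62,"hand":0.015},{"dx":0,"dy":0,"dz":0,"rx":0,"ry":0,"rz":5.62,"hand":0.015},{"dx":0.0166,"dy":-0.0086,"dz":0,"rx":0,"ry":0,"rz":0,"hand":0.015},{"dx":0.0332,"dy":-0.0172,"dz":0,"rx":0,"ry":0,"rz":0,"hand":0.015}]';python3 -m pendant '[{"dx":0.0332,"dy":-0.0172,"dz":0,"rx":0,"ry":0,"rz":0,"hand":0.015},{"dx":0.0332,"dy":-0.0172,"dz":0,"rx":0,"ry":0,"rz":0,"hand":0.015},{"dx":0.0332,"dy":-0.0172,"dz":0,"rx":0,"ry":0,"rz":0,"hand":0.015},{"dx":0.0332,"dy":-0.0172,"dz":0,"rx":0,"ry":0,"rz":0,"hand":0.015},{"dx":0.0332,"dy":-0.0172,"dz":0,"rx":0,"ry":0,"rz":0,"hand":0.015},{"dx":0.0332,"dy":-0.0172,"dz":0,"rx":0,"ry":0,"rz":0,"hand":0.015},{"dx":0.0332,"dy":-0.0172,"dz":0,"rx":0,"ry":0,"rz":0,"hand":0.015},{"dx":0.0332,"dy":-0.0172,"dz":0,"rx":0,"ry":0,"rz":0,"hand":0.015},{"dx":0.0332,"dy":-0.0172,"dz":0,"rx":0,"ry":0,"rz":0,"hand":0.015},{"dx":0.0332,"dy":-0.0172,"dz":0,"rx":0,"ry":0,"rz":0,"hand":0.015},{"dx":0.0332,"dy":-0.0172,"dz":0,"rx":0,"ry":0,"rz":0,"hand":0.015},{"dx":0.0332,"dy":-0.0172,"dz":0,"rx":0,"ry":0,"rz":0,"hand":0.015}]';python3 -m pendant '[{"dx":0.0166,"dy":-0.0086,"dz":0.02,"rx":0,"ry":0,"rz":0,"hand":0.015},{"dx":0,"dy":0,"dz":0.02,"rx":0,"ry":0,"rz":0,"hand":0.015},{"dx":0,"dy":0,"dz":0.02,"rx":0,"ry":0,"rz":0,"hand":0.015},{"dx":0,"dy":0,"dz":0,"rx":0,"ry":0,"rz":0,"hand":0.015},{"dx":0,"dy":0,"dz":0,"rx":0,"ry":0,"rz":0,"hand":0.015},{"dx":0,"dy":0,"dz":0,"rx":0,"ry":0,"rz":0,"hand":0.015}]'; python3 plan.py .624 .1527 .05 -51.6; python3 -c "
from geo import *
snap('wrist','w10')"
```

```text
clock: 31.4
position: [0.4305, -0.2755, 0.1887]
ee_rot: [-0.001, 0.945, 0.327, -0.002]
contact_force: [1.1, 0.5, -1.3]
width: 0.0218
gripper_force: 31.6
clock: 32.4
position: [0.6149, 0.1371, 0.1884]
ee_rot: [-0.001, 0.944, 0.329, -0.002]
contact_force: [0.7, 0.1, -0.4]
width: 0.0213
gripper_force: 31.6
clock: 32.9
position: [0.6235, 0.1522, 0.1309]
ee_rot: [-0.0, 0.944, 0.329, -0.0]
contact_force: [0.2, -0.1, -0.8]
width: 0.0216
gripper_force: 31.6
theta -51.6 q6->1.14 rotvec [-0.03  0.04 -0.01] rows 1 each rz -0.01 | shift [ 0.0007 -0.0001  0.0809] rows 3 each [ 0.0002 -0.      0.027 ]
```

View pics/w10.png

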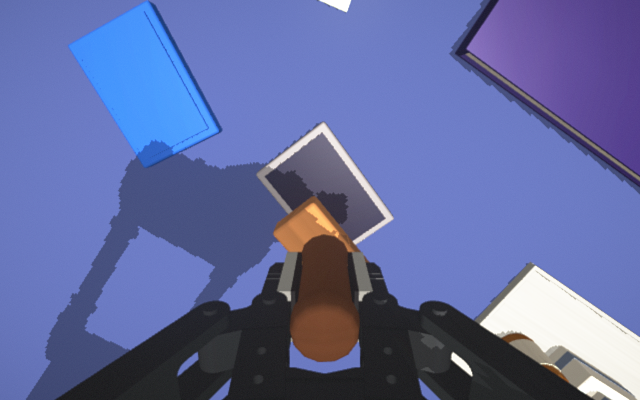

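The stamp is held over the grey-framed pad, whose outer corners are at (324,123), (393,217) and (257,175). The foot's top edge runs (275,230) to (316,196) to (355,243). It looks parallel, so I check the numbers.

Run:
```python
from geo import *
w=load("w10")
P=[plane(w,*p,.014) for p in[(324,123),(393,217),(257,175)]];print(((P[1]+P[2])/2).round(4),np.linalg.norm(P[0]-P[1]),np.linalg.norm(P[0]-P[2]))
an=lambda a,b:np.degrees(np.arctan2(b[1]-a[1],b[0]-a[0]))
print(an(P[1],P[0]),an(P[2],P[0]))
F=[plane(w,*p,.1165) for p in[(275,230),(316,196),(355,243)]];print(an(F[2],F[1]),an(F[0],F[1]),np.linalg.norm(F[0]-F[1]))
```

```text
[0.6278 0.153  0.014 ] 0.09526515992209252 0.06722347418577505
75.4548683515348 -14.65290980035712
76.78216684032995 -11.126990141053355 0.027709885454633983
```

```bash
python3 -m pendant '[{"dx":0.0017,"dy":0,"dz":0.02,"rx":0,"ry":0,"rz":0,"hand":0.015},{"dx":0,"dy":0,"dz":0.025,"rx":0,"ry":0,"rz":0,"hand":0.015},{"dx":0,"dy":0,"dz":0.02,"rx":0,"ry":0,"rz":0,"hand":0.015},{"dx":0,"dy":0,"dz":0.01,"rx":0,"ry":0,"rz":0,"hand":0.015},{"dx":0,"dy":0,"dz":0.003,"rx":0,"ry":0,"rz":0,"hand":0.015},{"dx":0,"dy":0,"dz":0,"rx":0,"ry":0,"rz":0,"hand":0.015},{"dx":0,"dy":0,"dz":0,"rx":0,"ry":0,"rz":0,"hand":0.015}]'; python3 plan.py .625 .153 .046 -51.6
```

```text
clock: 33.53
position: [0.6261, 0.1536, 0.0547]
ee_rot: [0.0, 0.944, 0.329, 0.001]
contact_force: [0.3, -0.3, -0.3]
width: 0.0217
gripper_force: 31.6
theta -51.6 q6->1.14 rotvec [ 0.07 -0.14 -0.  ] rows 1 each rz -0.00 | shift [-0.0012 -0.0002  0.0087] rows 1 each [-0.0012 -0.0002  0.0087]
```

```bash
python3 -m pendant '[{"dx":0,"dy":0,"dz":0.003,"rx":0,"ry":0,"rz":0,"hand":0.015},{"dx":0,"dy":0,"dz":0.002,"rx":0,"ry":0,"rz":0,"hand":0.015},{"dx":0,"dy":0,"dz":0.001,"rx":0,"ry":0,"rz":0,"hand":0.015},{"dx":0,"dy":0,"dz":0,"rx":0,"ry":0,"rz":0,"hand":0.015},{"dx":0,"dy":0,"dz":0,"rx":0,"ry":0,"rz":0,"hand":0.015}]'; python3 plan.py .625 .153 .046 -51.6
```

```text
clock: 33.95
position: [0.625, 0.1536, 0.0474]
ee_rot: [0.0, 0.944, 0.329, 0.0]
contact_force: [0.7, -0.0, -1.1]
width: 0.0215
gripper_force: 31.6
theta -51.6 q6->1.14 rotvec [ 0.01 -0.02  0.01] rows 1 each rz 0.01 | shift [-0.0003  0.0005  0.0014] rows 1 each [-0.0003  0.0005  0.0014]
```

```bash
python3 -m pendant '[{"dx":0,"dy":0,"dz":0.001,"rx":0,"ry":0,"rz":0,"hand":0.015},{"dx":0,"dy":0,"dz":0,"rx":0,"ry":0,"rz":0,"hand":0.015},{"dx":0,"dy":0,"dz":0,"rx":0,"ry":0,"rz":0,"hand":0.015}]'; python3 -m pendant '[{"dx":0,"dy":0,"dz":0,"rx":0,"ry":0,"rz":0,"hand":0.03},{"dx":0,"dy":0,"dz":0,"rx":0,"ry":0,"rz":0,"hand":0.04},{"dx":0,"dy":0,"dz":0,"rx":0,"ry":0,"rz":0,"hand":0.055},{"dx":0,"dy":0,"dz":0,"rx":0,"ry":0,"rz":0,"hand":0.06},{"dx":0,"dy":0,"dz":-0.015,"rx":0,"ry":0,"rz":0,"hand":0.06},{"dx":0,"dy":0,"dz":-0.03,"rx":0,"ry":0,"rz":0,"hand":0.06},{"dx":0,"dy":0,"dz":-0.04,"rx":0,"ry":0,"rz":0,"hand":0.06},{"dx":0,"dy":0,"dz":-0.04,"rx":0,"ry":0,"rz":0,"hand":0.06},{"dx":0,"dy":0,"dz":-0.04,"rx":0,"ry":0,"rz":0,"hand":0.06},{"dx":0,"dy":0,"dz":-0.04,"rx":0,"ry":0,"rz":0,"hand":0.06},{"dx":0,"dy":0,"dz":-0.04,"rx":0,"ry":0,"rz":0,"hand":0.06},{"dx":0,"dy":0,"dz":0,"rx":0,"ry":0,"rz":0,"hand":0.06}]';python3 plan.py .40 -.02 .29 90
```

```text
clock: 34.2
position: [0.6252, 0.1537, 0.0464]
ee_rot: [-0.0, 0.944, 0.329, 0.0]
contact_force: [-0.6, 0.3, 1.0]
width: 0.0217
gripper_force: 31.6
clock: 35.2
position: [0.6286, 0.1541, 0.3012]
ee_rot: [0.002, 0.944, 0.329, 0.008]
contact_force: [0.1, 0.2, 0.7]
width: 0.0599
gripper_force: 0.0
theta -51.6 q6->-1.62 rotvec [   1.27    0.26 -141.58] rows 21 each rz -6.74 | shift [ 0.2286 -0.1741  0.0112] rows 8 each [ 0.0286 -0.0218  0.0014]
```

```bash
python3 -m pendant '[{"dx":-0.03,"dy":0,"dz":0,"rx":0,"ry":0,"rz":0,"hand":0.06},{"dx":-0.03,"dy":0,"dz":0,"rx":0,"ry":0,"rz":0,"hand":0.06},{"dx":-0.02,"dy":0,"dz":0,"rx":0,"ry":0,"rz":0,"hand":0.06},{"dx":0,"dy":0,"dz":0,"rx":0,"ry":0,"rz":0,"hand":0.06},{"dx":0,"dy":0,"dz":0,"rx":0,"ry":0,"rz":0,"hand":0.06},{"dx":0,"dy":0,"dz":0,"rx":0,"ry":0,"rz":0,"hand":0.06}]' >/dev/null
python3 - <<'E'
from geo import *
w=snap("wrist","w11");s=snap("side","s11");w8=load("w8")
u,v=map(int,proj(w,(.625,.153,.03)));print(u,v)
u0,v0=max(u-65,0),max(v-65,0);print("A crop origin",u0,v0)
a=cv2.resize(w["frame"][v0:v0+130,u0:u0+130],(390,390),interpolation=cv2.INTER_CUBIC)
b=cv2.resize(w8["frame"][125:355,225:415],(410,496),interpolation=cv2.INTER_CUBIC)
a=np.vstack([a,cv2.resize(s["frame"][120:250,200:390],(390,206))])[:596]
b=cv2.copyMakeBorder(b,0,100,0,0,0);cv2.imwrite("pics/fin.png",np.hstack([a,b])[:,:,::-1])
E
```

```text
324 101
A crop origin 259 36
```

View pics/fin.png

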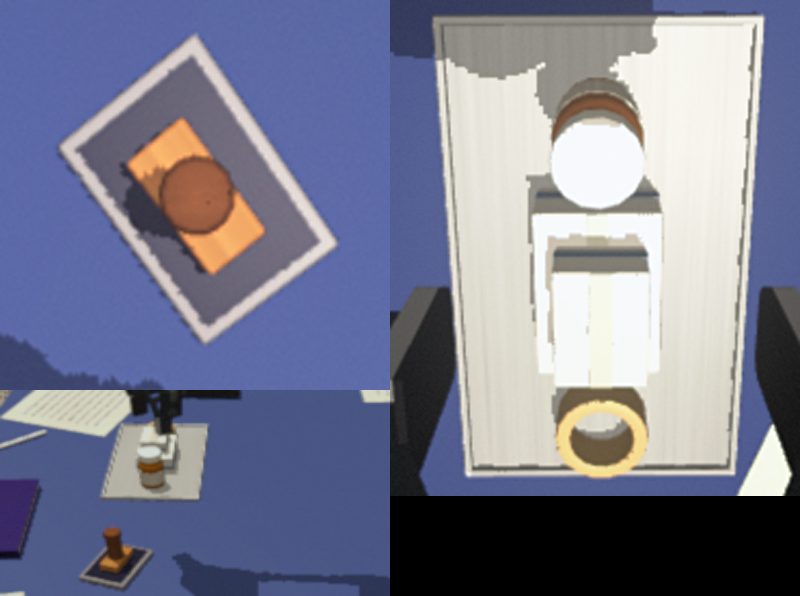

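Left: the stamp stands upright in the middle of the felt, parallel to it. Right: the stack is centred with the bottle above it and the tape below it in line. Now the numbers.

Run:
```python
from geo import *
w=load("w11");w8=load("w8")
A=lambda p,z:plane(w,259+(p[0]+.5)/3-.5,36+(p[1]+.5)/3-.5,z)[:2]
B=lambda p,z:plane(w8,225+(p[0]-390+.5)/2.158-.5,125+(p[1]+.5)/2.157-.5,z)[:2]
def q(f,ps,z):
    P=np.array([f(p,z) for p in ps]);r=cv2.minAreaRect((P*1000).astype(np.float32));e=[P[1]-P[0],P[2]-P[1],P[3]-P[2],P[0]-P[3]];L=[np.linalg.norm(x) for x in e];d=e[int(np.argmax(L))];return P.mean(0),np.degrees(np.arctan2(d[1],d[0]))%180,np.round(L,3)
print("pad",q(A,[(195,37),(335,242),(205,340),(62,147)],.014))
print("stamp",q(A,[(183,120),(264,232),(210,275),(128,163)],.032))
t=q(B,[(433,17),(763,17),(735,474),(468,474)],.008);l=q(B,[(533,212),(661,212),(657,372),(538,372)],.044);s=q(B,[(553,272),(649,272),(646,385),(555,385)],.074)
print("tray",t);print("large",l);print("small",s)
c=np.radians(t[1]-90);X=np.array([np.cos(c),np.sin(c)]);Y=np.array([-X[1],X[0]])
for n,p in(("large-tray",l[0]-t[0]),("small-large",s[0]-l[0]),("pill",B((598,162),.089)-l[0]),("tape",B((603,439),.028)-l[0])):print(n,X@p,Y@p)
```

```text
pad (array([0.62712493, 0.15273234]), np.float64(75.20988050853384), array([0.096, 0.067, 0.096, 0.067]))
stamp (array([0.62506815, 0.15292069]), np.float64(75.45017985756887), array([0.052, 0.027, 0.052, 0.026]))
tray (array([ 0.62584442, -0.16916111]), np.float64(94.80142149060755), array([0.155, 0.258, 0.154, 0.258]))
large (array([ 0.6242398 , -0.16603566]), np.float64(94.5924777872438), array([0.058, 0.084, 0.058, 0.083]))
small (array([ 0.62597335, -0.16755603]), np.float64(94.25922335655684), array([0.04 , 0.055, 0.04 , 0.055]))
large-tray -0.0013373772791249363 0.0032487984953745727
small-large 0.0016002101080050419 -0.001660136486707014
pill 0.0009670475266202634 0.07844875989457731
tape 0.0023456205500813534 -0.09297156638897025
```

All within tolerance, and the gripper is clear of everything, so I hand in.

```bash
python3 -c "
from rig import manip
print(manip.sign_off())"
```

```text
the job is handed in; nothing more can be done
None
```

The desk is set out as asked and handed in at about 36 s; my last measurements put every item inside its tolerance, but the hand-in returned no verdict.

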